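# Pack a locked layer of feed cartons on the carrier board

### The arm

A 6-joint arm with a two-finger parallel gripper is mounted at the origin on the work surface. World frame = base frame: x ahead of the robot, y to its left, z up, the work surface at z = 0. Lengths are in mm, angles in rad, forces in N, time in s.
With the tool pointing down it reaches from about 350 to 975 mm from the base axis. Payload 7.1 kg.
Tool frame: the origin (TCP) lies midway between the tips of the shut fingers; the grasp point (between the pads) lies grip_point_offset behind it (grip_point_offset is the distance from the TCP to the grasp point, in mm); y points along the fingers, x is the direction in which the jaws open and shut, and the axes are right-handed (so a half turn about y gives the same grasp; the last joint's range is limited). The gripper opens to 88 mm and grips with 3 to 60 N. Pads are 20 mm wide; open, the fingers measure 115 mm over their backs; the gripper's body (75 mm by 178 mm) begins 61 mm behind the grasp point.
Start: joints at [-1.194, 0.423, 1.63, -0, 1.089, -0.019], TCP at [240.982, -576.656, 185.775] pointing down, gripper open.
Joint ranges: [-3, 3], [-0.9, 2.11], [0.09, 2.58], [-1.31, 4.45], [0.11, 2.69], [-2.54, 2.54]. Speed limits (rad/s): [2.39, 2.39, 3.01, 3.14, 3.14, 3.14].

### API

Orientations are given as a 3x3 rotation matrix whose columns are the frame's x, y, z axes.
In Python, from rig import sense, get_image, sign_off, grip_point_offset gives the robot as it stands.
- The arm moves only by the tool step_arm, never from a script. Its argument "deltas" is a list of rows, each a list of 6 numbers: the shift along the world's x, y, z in cm, then the turn, a rotation vector about the world's x, y, z in rad. A call has exactly 8 rows; each row is the pose to reach, as a shift and turn from the pose commanded when the call began; what a row does not reach only later rows make up. A row lasts 1/8 s, in which the tool goes at most 62.5 mm and 10.7 degrees, less where a joint would pass 70% of its speed; a pose out of reach is approached as far as the arm can. A call with a gripper value outside its range is refused whole. "hand" is the closure, from 0 (fully open) to 1 (shut), set as the call begins (left out, the last holds). The fingers move at their own pace and stop on an object; "grip_force" is the grip in N (left out, the last holds). Time passes only in rows, so rows that repeat a pose let the fingers close, or fill a call up. It gives the time, the measured TCP pose, the force and the opening at its end, in the units of the state.
- sense(): the state, without advancing time (a new reading comes with each control period).
- get_image(name): name is "scene" or "top"; returns a dict with "img" (384x512x3 uint8, blue, green, red), "range_z" (384x512 float32, mm along the optical axis (not along the pixel's ray), 0 where there is no reading), "camera_matrix" (3x3 intrinsics, pixels), "camera_from_world" (4x4, takes a point from world to camera coordinates). Camera axes: x right, y down, z forward; pixel columns grow to the right and rows downward; lengths in mm; the calibration is good to about 2 mm. A picture is of the moment at which its call begins.
- sign_off(): hands the job in, once; it reports no verdict.
The state is a dict: "t": time; "q": joint angles; "qd": joint speeds; "joint_efforts": joint torques, N m; "eef_pos": TCP position; "ee_rot": TCP orientation; "wrist_force": force on the tool from outside, world axes, zero at the start; "ft_torque": the same for the moment, N m; "grip_width": finger opening in mm.
Only numpy, scipy, OpenCV 4.12 (cv2) and the standard library are available. Lean on these libraries where they do the work, as an engineer would, in place of code of your own. Each camera call takes 0.05 s, during which the arm holds its last target.

### The job

Get the carrier board ready for the feeding round: swing the latch clear, draw the retaining bar fully back, and stand every feed carton upright inside its own outlined place on the board, filling the row of three against the fence before using the row of two. Then push the bar fully home so that its lip holds the layer, and swing the latch fully back to lock it; never slide the bar with the latch across it or swing the latch across while the bar is out. Leave the scale, the bowl and the spray can where they are.

Things in the scene. Friction and masses are not known exactly. Their poses are not given: they have to be found in the camera images.
- board: Fixed plywood carrier board on the counter, 260 x 264 x 15 mm. Origin: centre of underside; x points to the fence (strip on the +x edge, top 50 mm above the counter, inner face at x = +120 mm). Side strips: inner faces at y = +/-102 mm, 12 mm high. Five dark outlined rectangles are the cartons' places. Bar at the -x end, latch pillar near the +y edge
- place1 (a point): Centre of an outlined place on the board's top face (15 mm above the counter), in the row of three against the fence: 99 mm along board x, 66 mm along board y; a carton's long side lies along board x; either way round. Axes as the board's
- place2 (a point): Centre of an outlined place on the board's top face (15 mm above the counter), in the row of three against the fence: 99 mm along board x, 66 mm along board y; a carton's long side lies along board x; either way round. Axes as the board's
- place3 (a point): Centre of an outlined place on the board's top face (15 mm above the counter), in the row of three against the fence: 99 mm along board x, 66 mm along board y; a carton's long side lies along board x; either way round. Axes as the board's
- place4 (a point): Centre of an outlined place on the board's top face (15 mm above the counter), in the row of two next to the bar: 66 mm along board x, 99 mm along board y; a carton's long side lies along board y; either way round. Axes as the board's
- place5 (a point): Centre of an outlined place on the board's top face (15 mm above the counter), in the row of two next to the bar: 66 mm along board x, 99 mm along board y; a carton's long side lies along board y; either way round. Axes as the board's
- carton1_c (a point): Cardboard feed carton (may be absent), all alike, about 0.25 kg: box 93 (x) x 60 (y) x 45 mm (z) with a stiff upright grip fin on the middle of its lid, 56 mm long (x), 14 mm thick (y), 30 mm tall; 75 mm high over all. This point is its centre, 37.5 mm above its underside and 7.5 mm below the lid; x along its long side and the fin, z up
- carton2_c (a point): Cardboard feed carton (may be absent), all alike, about 0.25 kg: box 93 (x) x 60 (y) x 45 mm (z) with a stiff upright grip fin on the middle of its lid, 56 mm long (x), 14 mm thick (y), 30 mm tall; 75 mm high over all. This point is its centre, 37.5 mm above its underside and 7.5 mm below the lid; x along its long side and the fin, z up
- carton3_c (a point): Cardboard feed carton (may be absent), all alike, about 0.25 kg: box 93 (x) x 60 (y) x 45 mm (z) with a stiff upright grip fin on the middle of its lid, 56 mm long (x), 14 mm thick (y), 30 mm tall; 75 mm high over all. This point is its centre, 37.5 mm above its underside and 7.5 mm below the lid; x along its long side and the fin, z up
- carton4_c (a point): Cardboard feed carton (may be absent), all alike, about 0.25 kg: box 93 (x) x 60 (y) x 45 mm (z) with a stiff upright grip fin on the middle of its lid, 56 mm long (x), 14 mm thick (y), 30 mm tall; 75 mm high over all. This point is its centre, 37.5 mm above its underside and 7.5 mm below the lid; x along its long side and the fin, z up
- carton5_c (a point): Cardboard feed carton (may be absent), all alike, about 0.25 kg: box 93 (x) x 60 (y) x 45 mm (z) with a stiff upright grip fin on the middle of its lid, 56 mm long (x), 14 mm thick (y), 30 mm tall; 75 mm high over all. This point is its centre, 37.5 mm above its underside and 7.5 mm below the lid; x along its long side and the fin, z up
- bar (a joint): Slide of the aluminium retaining bar, m: 0 = home, 0.05 = drawn fully back (board -x); stops at both. 194 mm long in y; at home its front is at board x = -47 mm and its top lip, 67 to 71 mm above the counter, reaches 15 mm over the cartons of the row of two. Takes about 3 N, stays where left
- bar_grip (a point): Middle of the gripping height of the square black post on the bar's top (18 x 18 mm, sides along board x and y, from 71 to 109 mm above the counter); this point is 92 mm above the counter on its axis
- latch (a joint): Angle of the swinging latch arm, rad: 0 = locked (arm along board -y, lying across behind the lug of the bar), 1.571 = clear (arm along board -x). Grows clockwise from above; stops at both ends; stays where it is left, needs about 2 N at its post
- latch_pivot (a point): Point on the latch's upright turning axis, on top of the pillar, 73 mm above the counter. Axes as the board's
- latch_post (a point): Grip point on the round black upright post at the latch arm's tip: 16 mm across, 56 mm from the turning axis, from 80 to 122 mm above the counter; this point is on its axis 107 mm above the counter
- scale: Bystander: white kitchen scale, 200 x 170 mm, 34 mm high; origin centre of underside
- bowl: Bystander: upturned steel bowl, 140 mm across, 50 mm high; origin centre of underside
- spray: Bystander: blue spray can, 60 mm across, 180 mm high; origin centre of underside
Not all that is in view belongs to the job. What is shaped like the part that bears carton4_c but purple is not meant.

How it is judged:
By the outcome, as a careful person would: the job done as asked, in the order asked, and still so for the second after the job is handed in, with the robot touching nothing.
Of carton1, carton2, carton3, carton4, carton5 only 3 to 5 are there at a start; the rules pass over those that are not, and their reading is None.
At some moment in a run one of carton1, carton2, carton3, carton4, carton5 may be knocked a few centimetres aside while the robot is not near it.
It also fails if it takes over 210 s, if anything falls off the work surface, if the arm or the gripper's body presses on something with over 40 N, if the wrist force passes 120 N, or if a joint passes its speed limit or range.

## Working session

There is one attempt and no reset: what is moved stays moved. The work goes in short steps, Python scripts to look and compute and a tool call to move; the robot and the scene stay as the last step left them, time stands still between calls to the robot, and variables do not carry over. Pictures are saved under pics/ and viewed, and the job is handed in when it is done.

Besides the shell and the picture viewer there is one more tool, called after "Emit:" as name([rows], argument=value, ...), one row to a line, values as JSON. step_arm: Moves the arm, as the interface text tells. Its arguments: {"type":"object","properties":{"deltas":{"type":"array"},"hand":{"type":"number"},"grip_force":{"type":"number"}},"required":["deltas"]}

```bash
ls; mkdir -p pics; python3 - <<'E'
from rig import sense,get_image,grip_point_offset
import cv2,numpy as np
print(grip_point_offset); s=sense(); print({k:np.round(v,3).tolist() for k,v in s.items()})
for n in("scene","top"):
    d=get_image(n); cv2.imwrite(f"pics/{n}0.png",cv2.resize(d["img"],None,fx=1.5,fy=1.5)); np.savez(f"/tmp/{n}0.npz",**d)
    print(n,d["camera_matrix"].tolist(),np.round(d["camera_from_world"],3).tolist())
E
```

```text
pics
18.700000000000003
{'t': 0.0, 'q': [-1.194, 0.424, 1.631, -0.0, 1.089, -0.019], 'qd': [-0.001, -0.0, 0.0, 0.0, -0.002, -0.001], 'joint_efforts': [-0.0, -54.462, -27.367, 0.064, 0.023, -0.0], 'eef_pos': [240.784, -576.097, 184.99], 'ee_rot': [[0.386, -0.001, 0.923], [-0.923, 0.001, 0.386], [-0.002, -1.0, 0.0]], 'wrist_force': [0.986, 0.8, 0.124], 'ft_torque': [0.011, 0.033, 0.006], 'grip_width': 87.873}
scene [[405.63018235130846, 0.0, 258.2921808699501], [0.0, 405.63018235130846, 194.97552535473167], [0.0, 0.0, 1.0]] [[-0.653, 0.758, 0.006, 298.155], [0.429, 0.376, -0.821, -184.568], [-0.625, -0.534, -0.57, 1866.497], [0.0, 0.0, 0.0, 1.0]]
top [[398.89887308547674, 0.0, 258.1563191602528], [0.0, 398.89887308547674, 193.74178937724503], [0.0, 0.0, 1.0]] [[0.021, -1.0, -0.001, 59.678], [-0.993, -0.021, -0.12, 580.515], [0.12, 0.004, -0.993, 1423.85], [0.0, 0.0, 0.0, 1.0]]
```

View pics/scene0.png

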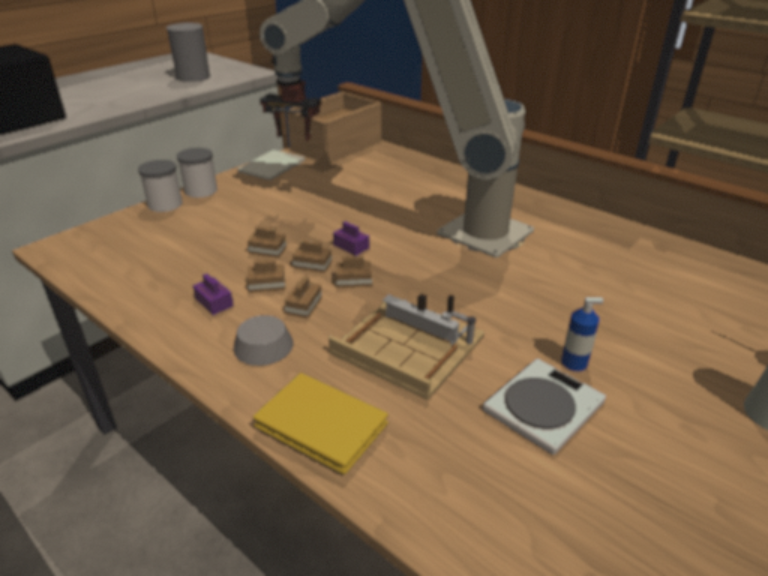

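View pics/top0.png

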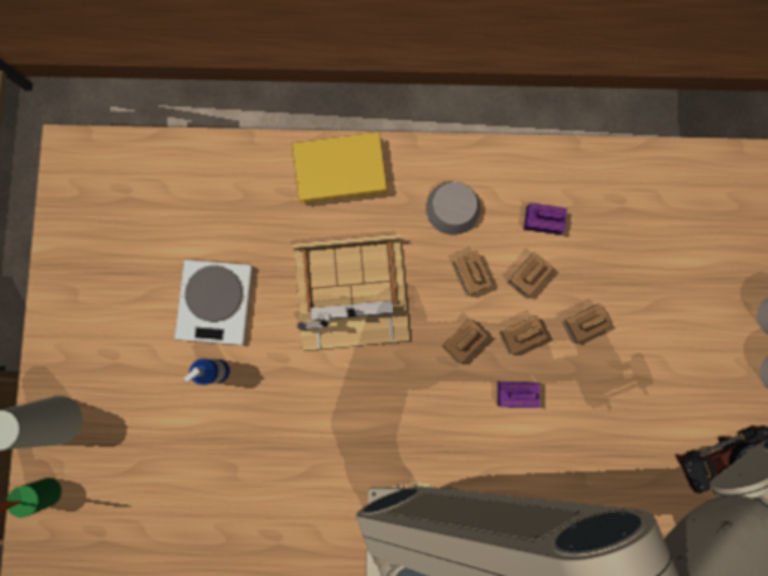

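```bash
cat > h.py <<'E'
import numpy as np,cv2
from rig import sense,get_image
def cloud(d):
    K=np.asarray(d["camera_matrix"]);T=np.asarray(d["camera_from_world"]);z=d["range_z"].astype(float)
    v,u=np.mgrid[:z.shape[0],:z.shape[1]]
    P=np.stack([(u-K[0,2])/K[0,0]*z,(v-K[1,2])/K[1,1]*z,z],-1)
    W=(P-T[:3,3])@T[:3,:3]
    W[z<=0]=np.nan
    return W
def ray(d,u,v,h):
    K=np.asarray(d["camera_matrix"]);T=np.asarray(d["camera_from_world"]);R=T[:3,:3]
    c=-R.T@T[:3,3]; r=R.T@np.array([(u-K[0,2])/K[0,0],(v-K[1,2])/K[1,1],1.])
    return c+r*(h-c[2])/r[2]
def proj(d,p):
    K=np.asarray(d["camera_matrix"]);T=np.asarray(d["camera_from_world"])
    q=T[:3,:3]@np.asarray(p,float)+T[:3,3]; q=K@q; return q[:2]/q[2]
def crop(d,name,u0,u1,v0,v1,f):
    cv2.imwrite(f"pics/{name}.png",cv2.resize(d["img"][v0:v1,u0:u1],None,fx=f,fy=f,interpolation=cv2.INTER_CUBIC))
E
python3 - <<'E'
from h import *
d=dict(np.load("/tmp/top0.npz")); s=dict(np.load("/tmp/scene0.npz"))
crop(d,"topboard",185,285,145,245,6); crop(s,"sceneboard",210,340,180,270,6); crop(d,"topcart",285,425,120,280,5)
W=cloud(d)
for n,dd in(("top",d),("scene",s)):
    W=cloud(dd); t=(W[...,2]<8)&(W[...,2]>-8)&(np.abs(W[...,0]-600)<150)&(np.abs(W[...,1])<400); print(n,np.median(W[...,2][t]),W[...,2][t].std())
E
```

```text
top -0.2275290770603162 3.13821626314516
scene 2.9211648812438535 1.9871611557720212
```

View pics/topboard.png

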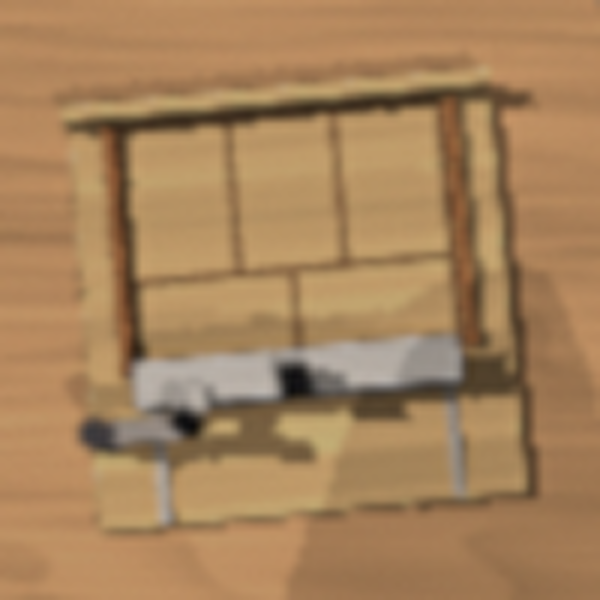

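View pics/sceneboard.png

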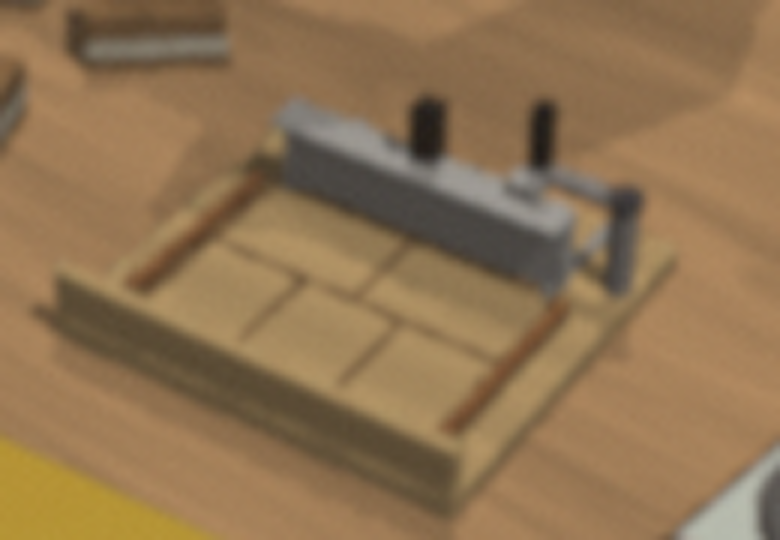

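View pics/topcart.png

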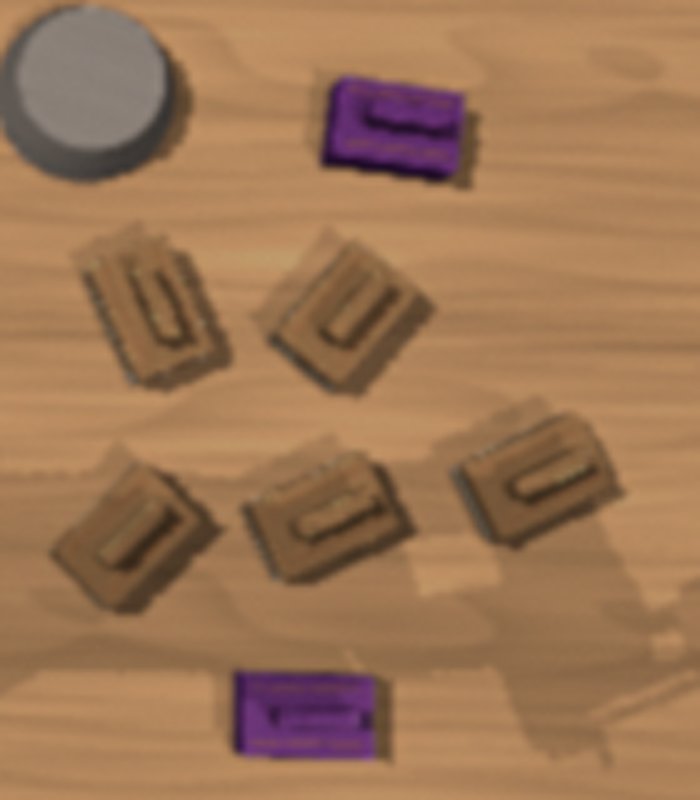

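```bash
cat > fitb.py <<'E'
from h import *
from scipy.optimize import least_squares
d=dict(np.load("/tmp/top0.npz")); s=dict(np.load("/tmp/scene0.npz"))
T=lambda a,b:(185+(a+.5)/6-.5,145+(b+.5)/6-.5)
S=lambda a,b:(210+(a+.5)/6-.5,180+(b+.5)/6-.5)
obs=[(d,T(100,530),(-130,132,15)),(d,T(535,495),(-130,-132,15)),(d,T(63,127),(120,132,50)),(d,T(490,85),(120,-132,50)),
(s,S(452,512),(130,132,0)),(s,S(677,250),(-130,132,15)),(s,S(460,458),(130,132,50)),(s,S(60,268),(130,-132,50))]
def w(p,q):
    c,sn=np.cos(p[2]),np.sin(p[2]); return np.array([p[0]+c*q[0]-sn*q[1],p[1]+sn*q[0]+c*q[1],q[2]])
def fit(obs):
    f=lambda p:np.concatenate([proj(i,w(p,q))-uv for i,uv,q in obs])
    return least_squares(f,[580,70,0])
if __name__=="__main__":
    for o in (obs,obs[:4],obs[4:]):
        r=fit(o);print(np.round(r.x,3),np.round(r.fun.reshape(-1,2),1).tolist())
    p=fit(obs[:4]).x
    def line(im,i,a,b,off,f,c=(0,255,0)):
        A=[(proj(i,w(p,q))-off+.5)*f-.5 for q in(a,b)]
        cv2.line(im,*[tuple(int(round(t*8)) for t in x) for x in A],c,1,cv2.LINE_AA,3)
    for i,n,(u0,u1,v0,v1),f in((d,"ovt",(185,285,145,245),6),(s,"ovs",(210,340,180,270),6)):
        im=cv2.resize(i["img"][v0:v1,u0:u1],None,fx=f,fy=f,interpolation=cv2.INTER_CUBIC)
        L=[]
        for z in(15,): L+=[((-130,-132,z),(-130,132,z)),((-130,132,z),(130,132,z)),((-130,-132,z),(130,-132,z))]
        for x in(120,130):L+=[((x,-132,50),(x,132,50))]
        L+=[((120,-102,15),(-40,-102,15)),((120,102,15),(-40,102,15)),((20,-102,15),(20,102,15)),((20,0,15),(-47,0,15)),((20,34,15),(120,34,15)),((20,-34,15),(120,-34,15))]
        L+=[((-47,-97,71),(-47,97,71)),((-32,-97,71),(-32,97,71))]
        for a,b in L: line(im,i,a,b,(u0,v0),f)
        cv2.imwrite(f"pics/{n}.png",im)
E
python3 fitb.py
```

```text
[5.72195e+02 1.61454e+02 1.18000e-01] [[0.0, 1.4], [-0.8, 0.2], [-0.6, -0.1], [0.2, -0.0], [0.0, 1.8], [0.3, -0.8], [-0.6, -1.0], [-1.3, 0.1]]
[5.73527e+02 1.60423e+02 1.16000e-01] [[0.2, 0.9], [-0.5, -0.1], [-0.3, -0.6], [0.5, -0.3]]
[5.70473e+02 1.62270e+02 1.14000e-01] [[0.3, 1.6], [0.8, -0.8], [-0.3, -1.1], [-0.8, -0.2]]
```

```bash
sleep 1
```

```text
(no output)
```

View pics/ovt.png

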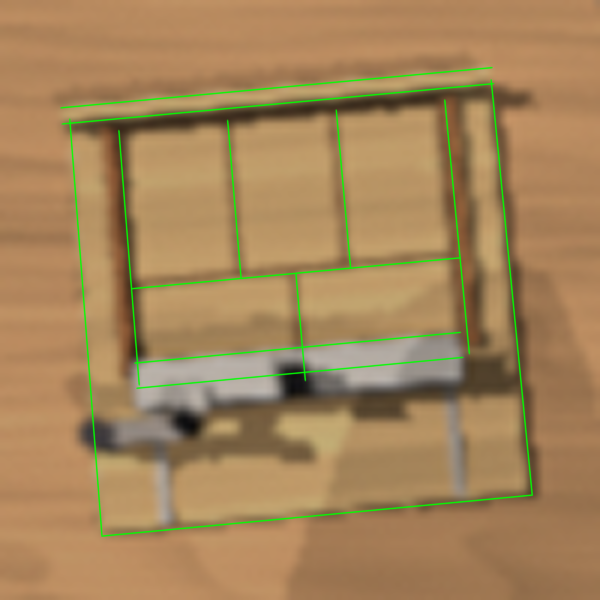

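View pics/ovs.png

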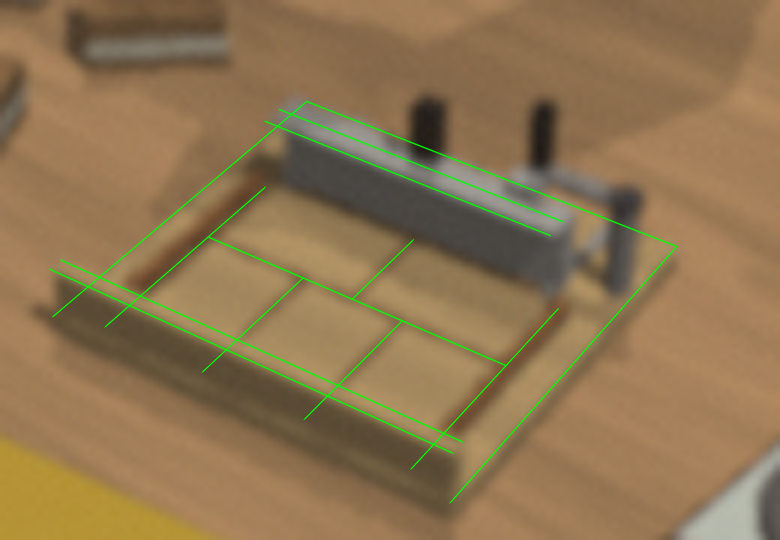

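```bash
cat > fit2.py <<'E'
from h import *
from fitb import w
from scipy.optimize import minimize
from scipy.ndimage import map_coordinates
def seg(a,b,n=60): return [np.array(a,float)+(np.array(b,float)-np.array(a,float))*t for t in np.linspace(0.04,.96,n)]
LINES=seg((21,-97,15),(21,97,15),90)+seg((21,33,15),(112,33,15))+seg((21,-33,15),(112,-33,15))+seg((21,0,15),(-8,0,15),20)
def score(i,p,g): 
    uv=np.array([proj(i,w(p,q)) for q in LINES]); return map_coordinates(g,[uv[:,1],uv[:,0]],order=3).mean()
def fitlines(i,p0):
    g=i["img"].astype(float).mean(2); g=g-cv2.GaussianBlur(g,(0,0),4); 
    best=None
    for dx in(-4,0,4):
        for dy in(-4,0,4):
            r=minimize(lambda p:score(i,(p[0],p[1],p[2]/300),g),[p0[0]+dx,p0[1]+dy,p0[2]*300],method="Nelder-Mead")
            if best is None or r.fun<best.fun: best=r
    return np.array([best.x[0],best.x[1],best.x[2]/300]),best.fun
if __name__=="__main__":
    d=dict(np.load("/tmp/top0.npz")); s=dict(np.load("/tmp/scene0.npz"))
    for n,i in(("top",d),("scene",s)): print(n,*fitlines(i,(572,161,.116)))
E
python3 fit2.py
python3 - <<'E'
from h import *
d=dict(np.load("/tmp/top0.npz")); s=dict(np.load("/tmp/scene0.npz"))
# cartons: fins by height
for n,i in(("top",d),("scene",s)):
    W=cloud(i); m=(W[...,2]>53)&(W[...,2]<90)&(W[...,0]>300)&(W[...,0]<900)&(W[...,1]<30)&(W[...,1]>-500)
    k,l,st,c=cv2.connectedComponentsWithStats(m.astype(np.uint8))
    for j in range(1,k):
        if st[j,4]<12: continue
        P=W[l==j][:,:2]; mu=P.mean(0); _,S,V=np.linalg.svd(P-mu); print(n,np.round(c[j]),st[j,4],np.round(mu),np.round(np.arctan2(V[0,1],V[0,0]),2),np.round(S/np.sqrt(len(P))*3.46),i["img"][l==j].mean(0).round())
E
```

```text
top [5.75005803e+02 1.62241879e+02 1.13382974e-01] -24.639422200569467
scene [5.72360653e+02 1.61239106e+02 1.15529290e-01] -11.758523148359906
top [366. 143.] 85 [ 769. -315.] -1.7 [58. 15.] [92. 38. 82.]
top [316. 180.] 81 [ 629. -133.] -2.71 [57. 16.] [ 61.  94. 127.]
top [356. 181.] 72 [ 628. -276.] 2.46 [58. 15.] [ 62.  95. 128.]
top [394. 214.] 76 [ 513. -412.] 2.04 [60. 15.] [ 60.  92. 123.]
top [351. 222.] 71 [ 480. -258.] -1.11 [59. 15.] [ 61.  94. 127.]
top [311. 226.] 78 [ 463. -117.] 2.36 [58. 16.] [ 56.  85. 114.]
top [348. 263.] 77 [ 339. -247.] -1.59 [59. 15.] [99. 43. 89.]
scene [234. 152.] 82 [ 339. -242.] 1.61 [64. 19.] [74. 56. 84.]
scene [177. 154.] 92 [ 514. -410.] 2.04 [61. 19.] [ 56.  80. 103.]
scene [207. 163.] 95 [ 482. -254.] 2.05 [59. 15.] [ 54.  78. 101.]
scene [236. 173.] 99 [ 463. -112.] -0.75 [54. 17.] [ 55.  78. 100.]
scene [176. 176.] 107 [ 630. -273.] -0.71 [57. 16.] [ 58.  83. 108.]
scene [140. 188.] 81 [ 772. -309.] 1.47 [63. 16.] [84. 54. 86.]
scene [201. 190.] 86 [ 632. -128.] 0.38 [62. 16.] [ 58.  84. 108.]
scene [171. 219.] 144 [808. -92.] 1.04 [106.  58.] [112. 120. 129.]
scene [184. 216.] 50 [765. -75.] 1.17 [68. 27.] [110. 119. 129.]
```

```bash
python3 - <<'E'
from h import *
d=dict(np.load("/tmp/top0.npz")); s=dict(np.load("/tmp/scene0.npz"))
B=np.array([573.7,161.7]);a=.1144;R=np.array([[np.cos(a),-np.sin(a)],[np.sin(a),np.cos(a)]])
for n,i in(("top",d),("scene",s)):
    W=cloud(i); b=(W[...,:2]-B)@R
    m=(W[...,2]>85)&(W[...,2]<130)&(np.abs(b[...,0])<140)&(np.abs(b[...,1])<140)
    k,l,st,c=cv2.connectedComponentsWithStats(m.astype(np.uint8))
    for j in range(1,k):
        if st[j,4]<5: continue
        print(n,np.round(c[j]),st[j,4],"board",np.round(b[l==j].mean(0)),b[l==j].min(0).round(),b[l==j].max(0).round(),"z",W[...,2][l==j].max())
    m=(W[...,2]>62)&(W[...,2]<82)&(np.abs(b[...,0])<140)&(np.abs(b[...,1])<140)
    img=np.zeros((384,512),np.uint8); 
    k,l,st,c=cv2.connectedComponentsWithStats(m.astype(np.uint8))
    for j in range(1,k):
        if st[j,4]>=5:print("mid",n,np.round(c[j]),st[j,4],"board",np.round(np.median(b[l==j],axis=0)),b[l==j].min(0).round(),b[l==j].max(0).round(),"z",np.median(W[...,2][l==j]))
E
```

```text
top [234. 208.] 29 board [-54.  -1.] [-62.  -9.] [-44.   6.] z 115.9433564201483
top [216. 215.] 22 board [-74.  62.] [-80.  55.] [-68.  73.] z 127.84339260055927
top [201. 216.] 8 board [-72. 117.] [-78. 111.] [-63. 121.] z 88.36610405044183
mid top [234. 206.] 398 board [-46.  -2.] [-65. -97.] [-32.  96.] z 70.88404905758861
mid top [199. 216.] 6 board [-68. 124.] [-73. 118.] [-63. 130.] z 79.36943417214883
mid top [208. 216.] 37 board [-73.  94.] [-79.  76.] [-65. 112.] z 79.26527290213707
scene [281. 200.] 58 board [-51.   4.] [-68.  -7.] [-43.  12.] z 114.50601537104765
scene [300. 201.] 54 board [-70.  67.] [-84.  58.] [-63.  74.] z 128.39948126887347
scene [313. 211.] 18 board [-72. 118.] [-83. 102.] [-61. 133.] z 90.91381615401137
mid scene [285. 208.] 351 board [-48.  26.] [-84. -96.] [-30. 131.] z 74.12569459671377
```

```bash
python3 - <<'E'
from h import *
s=dict(np.load("/tmp/scene0.npz"));d=dict(np.load("/tmp/top0.npz"))
for i in(d,s):
    W=cloud(i);m=(W[...,2]>100)&(W[...,2]<200)&(W[...,1]>300)&(W[...,1]<520)&(W[...,0]>350)&(W[...,0]<700);print(m.sum(),np.nanmean(W[m],0),W[m].min(0),W[m].max(0))
B=np.array([573.7,161.7]);a=.1144;R=np.array([[np.cos(a),-np.sin(a)],[np.sin(a),np.cos(a)]])
piv=B+R@[-73,119]
for t in np.linspace(0,1.571,9):
    b=a-t; print(round(-t,3),np.round(piv+56*np.array([np.sin(b),-np.cos(b)]),1), )
E
```

```text
298 [377.68871043 477.29230488 142.34505391] [351.21511751 452.64287107 101.94951278] [405.48542062 514.11791789 183.57008064]
404 [389.55771045 490.90406854 137.54933291] [355.35901261 456.67600987 100.37669277] [408.60014453 515.04743266 184.20916415]
-0.0 [494. 216.]
-0.196 [483.  215.8]
-0.393 [472.2 217.7]
-0.589 [462.  221.8]
-0.786 [452.8 227.7]
-0.982 [444.9 235.4]
-1.178 [438.6 244.4]
-1.375 [434.3 254.5]
-1.571 [432.  265.2]
```

Emit:
step_arm([
  [3,6,1,0,0,0.16],
  [6,12,1.5,0,0,0.32],
  [9,18,1.5,0,0,0.48],
  [11,24,1.5,0,0,0.64],
  [13,30,1.5,0,0,0.8],
  [15,36,1.5,0,0,0.96],
  [17,42,1.5,0,0,1.12],
  [19,48,1.5,0,0,1.28],
], hand=0.3, grip_force=12)

```text
t: 1.1
eef_pos: [425.5, -112.1, 200.8]
ee_rot: [[0.994, 0.0, -0.11], [0.11, -0.0, 0.994], [0.0, -1.0, -0.0]]
wrist_force: [1.4, 0.0, -0.3]
grip_width: 61.6
```

Emit:
step_arm([
  [1.5,5.5,0,0,0,0],
  [3,11,0,0,0,0],
  [4.5,17,0,0,0,0],
  [5.5,23,-1,0,0,0],
  [6.3,28,-3,0,0,0],
  [6.3,31.2,-5,0,0,0],
  [6.3,31.2,-6,0,0,0],
  [6.3,31.2,-6,0,0,0],
])

```text
t: 2.1
eef_pos: [487.3, 197.2, 139.9]
ee_rot: [[0.994, -0.002, -0.105], [0.105, -0.001, 0.994], [-0.002, -1.0, -0.001]]
wrist_force: [0.1, 0.1, 0.4]
grip_width: 61.5
```

```bash
python3 - <<'E'
from h import *
print(sense()["eef_pos"])
for n in("scene","top"):
    d=get_image(n);np.savez(f"/tmp/{n}1.npz",**d)
    p=proj(d,(494,216,107)).astype(int);q=proj(d,sense()["eef_pos"]);print(n,p,q);crop(d,n+"1",p[0]-40,p[0]+40,p[1]-45,p[1]+35,7)
E
```

```text
[487.31046872 197.20064893 139.92769943]
scene [299 201] [296.52901595 190.02266541]
top [215 214] [220.43745172 215.92607521]
```

View pics/scene1.png

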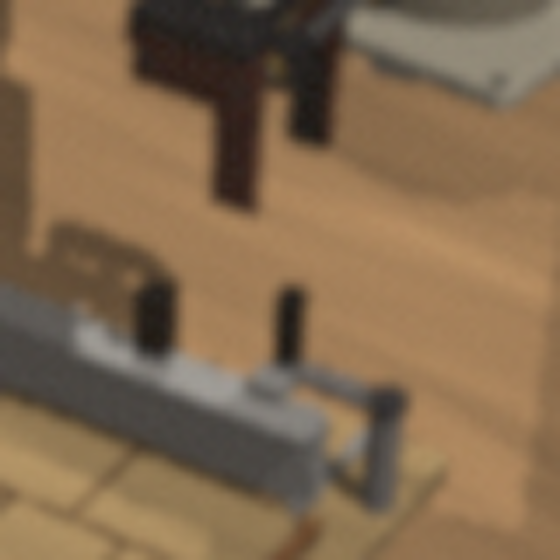

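View pics/top1.png

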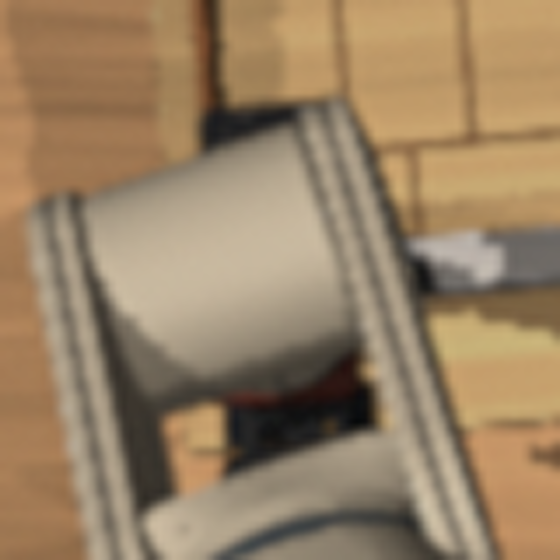

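```bash
python3 - <<'E'
from h import *
print(sense()["eef_pos"],sense()["q"])
s=dict(np.load("/tmp/scene1.npz"));W=cloud(s)
for (u,v) in [(235,203),(240,180),(235,120),(310,138),(318,110)]:
    uu,vv=259+u//7,156+v//7; print(uu,vv,np.round(W[vv,uu]))
E
```

```text
[488.37228923 197.02885168 141.13368807] [ 3.60963629e-01  3.40030915e-01  1.88203507e+00 -1.80073335e-04
  9.19483274e-01  2.57217097e-01]
292 185 [523. 202. 180.]
293 181 [520. 203. 195.]
292 173 [527. 201. 228.]
303 175 [456. 197. 186.]
304 171 [452. 197. 200.]
```

```bash
python3 - <<'E'
from h import *
for f,c in(("/tmp/scene1.npz",(488,197)),("/tmp/scene0.npz",(241,-576)),("/tmp/top0.npz",(241,-576))):
    s=dict(np.load(f));W=cloud(s)
    m=(np.abs(W[...,0]-c[0])<80)&(np.abs(W[...,1]-c[1])<80)&(W[...,2]>135)&(W[...,2]<330)
    z=W[...,2][m];print(f,m.sum(),np.percentile(z,[0,2,10]));
    h=m&(W[...,2]<z.min()+12);print(np.round(W[h][:6]))
s=dict(np.load("/tmp/scene0.npz"));p=proj(s,(241,-576,186));print(p);p=p.astype(int)
crop(s,"grip0",max(0,p[0]-40),p[0]+40,max(0,p[1]-50),p[1]+30,7)
E
```

```text
/tmp/scene1.npz 892 [177.30246777 186.13577117 204.98060285]
[[455. 184. 188.]
 [451. 186. 187.]
 [451. 189. 188.]
 [450. 193. 189.]
 [455. 184. 184.]
 [457. 190. 187.]]
/tmp/scene0.npz 282 [225.8360029  231.19561903 246.45945612]
[[ 262. -623.  237.]
 [ 261. -617.  234.]
 [ 252. -622.  230.]
 [ 252. -613.  232.]
 [ 271. -613.  233.]
 [ 266. -612.  231.]]
/tmp/top0.npz 304 [221.96853825 227.88788072 249.17212738]
[[ 272. -619.  225.]
 [ 272. -620.  230.]
 [ 268. -618.  222.]
 [ 266. -614.  228.]
 [ 263. -616.  225.]
 [ 264. -615.  233.]]
[196.0069167   99.66521263]
```

View pics/grip0.png

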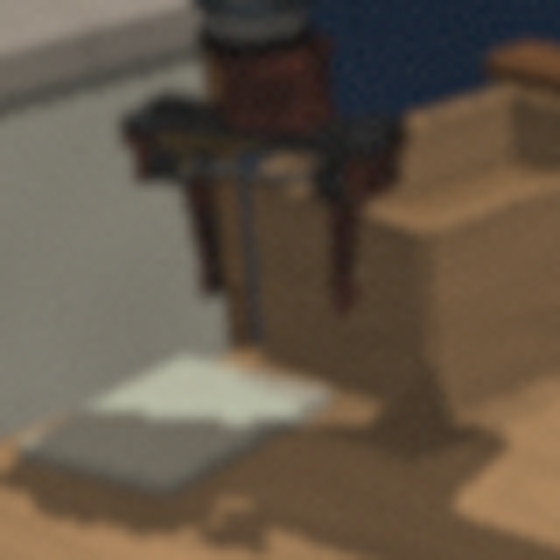

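Emit:
step_arm([
  [0,0,0,0,0,0],
  [0,0,0,0,0,0],
  [0,0,0,0,0,0],
  [0,0,0,0,0,0],
  [0,0,0,0,0,0],
  [0,0,0,0,0,0],
  [0,0,0,0,0,0],
  [0,0,0,0,0,0],
], hand=0.8)

```text
t: 3.2
eef_pos: [488.2, 198.1, 140.8]
ee_rot: [[0.994, -0.0, -0.105], [0.105, -0.0, 0.994], [-0.0, -1.0, -0.0]]
wrist_force: [0.4, 0.0, 0.4]
grip_width: 17.4
```

```bash
python3 - <<'E'
from h import *
print(sense()["eef_pos"],sense()["grip_width"])
d=get_image("scene");np.savez(f"/tmp/scene2.npz",**d)
crop(d,"scene2",259,339,140,220,7)
W=cloud(d);c=(488,197)
m=(np.abs(W[...,0]-c[0])<80)&(np.abs(W[...,1]-c[1])<80)&(W[...,2]>130)&(W[...,2]<330)
z=W[...,2][m];h=m&(W[...,2]<z.min()+12);print(np.round(W[h][:6]))
E
```

```text
[488.20840448 198.06007159 140.75810765] 17.435384098185263
[[469. 206. 192.]
 [479. 201. 191.]
 [477. 204. 190.]
 [476. 207. 192.]
 [471. 208. 189.]
 [476. 200. 184.]]
```

View pics/scene2.png

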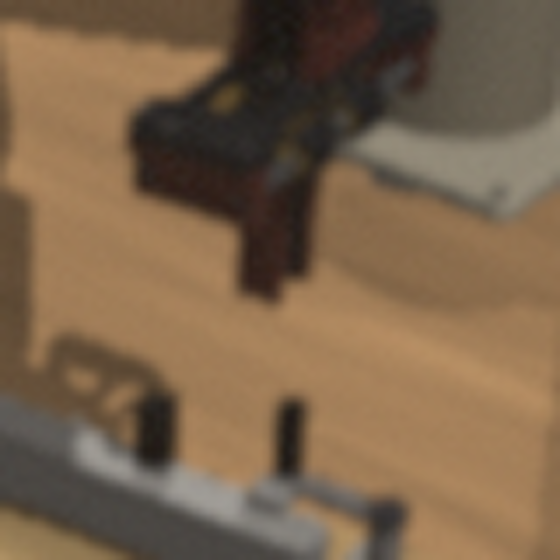

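Emit:
step_arm([
  [0.2,0.6,0,0,0,0],
  [0.6,1.8,0,0,0,0],
  [0.6,1.8,0,0,0,0.01],
  [0.6,1.8,-1.3,0,0,0.01],
  [0.6,1.8,-2.6,0,0,0.01],
  [0.6,1.8,-3.9,0,0,0.01],
  [0.6,1.8,-5.2,0,0,0.01],
  [0.6,1.8,-5.2,0,0,0.01],
], hand=0.4)

```text
t: 4.25
eef_pos: [493.3, 215.6, 87.4]
ee_rot: [[0.993, -0.002, -0.115], [0.115, -0.001, 0.993], [-0.002, -1.0, -0.001]]
wrist_force: [0.3, -0.0, 0.9]
grip_width: 52.8
```

```bash
python3 - <<'E'
from h import *
print(sense()["eef_pos"],sense()["grip_width"])
d=get_image("scene");np.savez(f"/tmp/scene2.npz",**d)
crop(d,"scene3",259,339,150,230,7)
W=cloud(d);c=(494,216)
m=(np.abs(W[...,0]-c[0])<50)&(np.abs(W[...,1]-c[1])<20)&(W[...,2]>100)&(W[...,2]<330)
for v,u in zip(*np.nonzero(m&(W[...,2]<145))): print(u,v,np.round(W[v,u]),end=';')
E
```

```text
[493.30465957 215.5513714   87.36491066] 52.827397810155475
302 188 [465. 203. 140.];303 188 [465. 207. 142.];304 188 [463. 210. 142.];302 189 [465. 204. 136.];303 189 [463. 207. 137.];304 189 [465. 212. 140.];305 189 [465. 216. 142.];306 189 [465. 220. 143.];307 189 [463. 223. 144.];308 189 [455. 221. 139.];302 190 [467. 206. 134.];303 190 [468. 210. 137.];304 190 [467. 214. 138.];305 190 [464. 216. 137.];306 190 [467. 221. 141.];307 190 [462. 222. 139.];308 190 [453. 221. 134.];302 191 [468. 206. 131.];303 191 [469. 211. 133.];304 191 [464. 212. 131.];305 191 [467. 218. 135.];306 191 [466. 221. 137.];307 191 [460. 221. 133.];308 191 [454. 222. 131.];304 192 [464. 212. 127.];305 192 [462. 215. 128.];307 192 [461. 223. 130.];293 196 [527. 211. 143.];300 196 [490. 214. 125.];301 196 [491. 219. 127.];302 196 [485. 219. 124.];293 197 [532. 215. 143.];294 197 [526. 215. 140.];295 197 [525. 218. 141.];296 197 [524. 221. 142.];297 197 [525. 226. 144.];299 197 [519. 230. 143.];300 197 [494. 217. 125.];301 197 [494. 221. 126.];302 197 [490. 223. 125.];292 198 [529. 209. 135.];293 198 [525. 2
[... 435 characters left out ...]
300 199 [496. 219. 118.];301 199 [499. 225. 122.];302 199 [495. 227. 121.];294 200 [525. 215. 127.];295 200 [528. 221. 132.];296 200 [524. 222. 130.];297 200 [527. 228. 134.];298 200 [527. 232. 137.];299 200 [500. 218. 116.];300 200 [496. 219. 114.];301 200 [499. 225. 118.];302 200 [496. 227. 117.];297 201 [526. 228. 130.];298 201 [522. 229. 129.];299 201 [501. 219. 113.];300 201 [501. 223. 114.];301 201 [498. 225. 114.];302 201 [490. 224. 108.];298 202 [497. 213. 103.];299 202 [500. 219. 107.];300 202 [498. 221. 107.];301 202 [497. 225. 109.];302 202 [489. 224. 104.];298 203 [499. 214. 100.];299 203 [498. 218. 101.];300 203 [498. 222. 104.];301 203 [496. 225. 104.];302 203 [493. 226. 103.];
```

View pics/scene3.png

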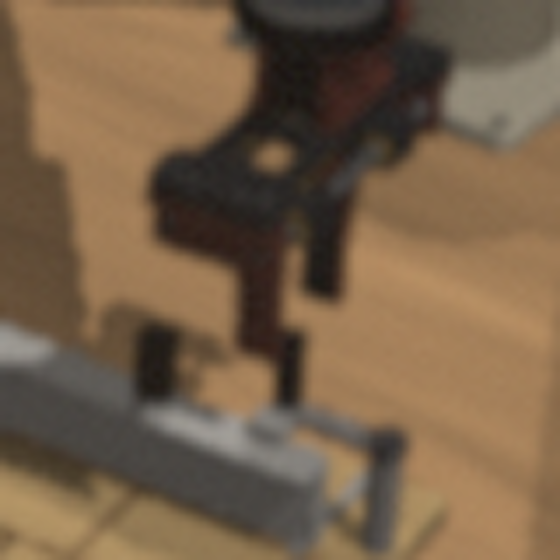

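Emit:
step_arm([
  [0.05,0,0,0,0,0],
  [0.05,0,0,0,0,0],
  [0.05,0,0,0,0,0],
  [0.05,0,0,0,0,0],
  [0.05,0,0,0,0,0],
  [0.05,0,0,0,0,0],
  [0.05,0,0,0,0,0],
  [0.05,0,0,0,0,0],
], hand=0.95, grip_force=5)

```text
t: 5.3
eef_pos: [494.7, 216.0, 88.7]
ee_rot: [[0.993, -0.0, -0.115], [0.115, -0.0, 0.993], [-0.0, -1.0, 0.0]]
wrist_force: [-0.4, 0.2, 0.2]
grip_width: 4.5
```

Emit:
step_arm([
  [0,0,-0.1,0,0,0],
  [0,0,-0.2,0,0,0],
  [0,0,-0.3,0,0,0],
  [0,0,-0.4,0,0,0],
  [0,0,-0.4,0,0,0],
  [0,0,-0.4,0,0,0],
  [0,0,-0.4,0,0,0],
  [0,0,-0.4,0,0,0],
])

```text
t: 6.3
eef_pos: [494.9, 216.0, 85.4]
ee_rot: [[0.993, 0.0, -0.115], [0.115, 0.0, 0.993], [0.0, -1.0, 0.0]]
wrist_force: [-2.2, -0.7, 6.2]
grip_width: 4.4
```

Emit:
step_arm([
  [0,0,0.8,0,0,0],
  [0,0,0.8,0,0,0],
  [0,0,0.8,0,0,0],
  [0,0,0.8,0,0,0],
  [0,0,0,0,0,0],
  [0,0,-1,0,0,0],
  [0,0,-2,0,0,0],
  [0,0,-3,0,0,0],
], hand=0.45)

```text
t: 7.3
eef_pos: [494.5, 216.0, 53.8]
ee_rot: [[0.993, -0.001, -0.115], [0.115, -0.0, 0.993], [-0.001, -1.0, -0.0]]
wrist_force: [-0.2, -0.3, -0.3]
grip_width: 48.3
```

```bash
python3 - <<'E'
from h import *
s=sense();print(s["eef_pos"],s["grip_width"],s["wrist_force"])
E
```

```text
[494.46587665 215.96080295  53.76201995] 48.34384471410629 [-0.19258486 -0.32167802 -0.32113894]
```

Emit:
step_arm([
  [0,0,0,0,0,0],
  [0,0,0,0,0,0],
  [0,0,0,0,0,0],
  [0,0,0,0,0,0],
  [0,0,0,0,0,0],
  [0,0,0,0,0,0],
  [0,0,0,0,0,0],
  [0,0,0,0,0,0],
], hand=0.95, grip_force=10)

```text
t: 8.3
eef_pos: [494.2, 216.0, 55.0]
ee_rot: [[0.993, -0.001, -0.115], [0.115, -0.0, 0.993], [-0.001, -1.0, -0.0]]
wrist_force: [-4.5, -0.2, 5.6]
grip_width: 16.2
```

Emit:
step_arm([
  [-0.88,-0.03,0.1,0,0,-0.157],
  [-1.75,0.07,0.2,0,0,-0.314],
  [-2.59,0.32,0.2,0,0,-0.471],
  [-3.39,0.69,0.2,0,0,-0.628],
  [-4.12,1.18,0.2,0,0,-0.785],
  [-4.76,1.77,0.2,0,0,-0.942],
  [-5.31,2.47,0.2,0,0,-1.1],
  [-5.31,2.47,0.2,0,0,-1.1],
])

```text
t: 9.3
eef_pos: [439.9, 240.2, 55.6]
ee_rot: [[0.555, -0.003, 0.832], [-0.832, -0.001, 0.555], [-0.0, -1.0, -0.003]]
wrist_force: [-2.8, 0.1, -12.3]
grip_width: 15.6
```

Emit:
step_arm([
  [-0.43,0.78,-0.1,0,0,-0.16],
  [-0.72,1.59,-0.1,0,0,-0.314],
  [-0.89,2.45,-0.1,0,0,-0.471],
  [-0.92,2.7,-0.1,0,0,-0.5],
  [-0.92,2.7,-0.1,0,0,-0.5],
  [-0.92,2.7,-0.1,0,0,-0.5],
  [-0.92,2.7,-0.1,0,0,-0.5],
  [-0.92,2.7,-0.1,0,0,-0.5],
])

```text
t: 10.3
eef_pos: [430.1, 266.6, 55.4]
ee_rot: [[0.089, -0.005, 0.996], [-0.996, -0.002, 0.089], [0.001, -1.0, -0.005]]
wrist_force: [-9.1, -1.1, 1.7]
grip_width: 15.8
```

Emit:
step_arm([
  [-0.1,0.1,0,0,0,0],
  [-0.15,0.2,0,0,0,0],
  [-0.15,0.3,0,0,0,0],
  [-0.15,0.4,0,0,0,0],
  [-0.15,0.4,0,0,0,0],
  [-0.15,0.4,0,0,0,0],
  [-0.15,0.4,0,0,0,0],
  [-0.15,0.4,0,0,0,0],
])

```text
t: 11.3
eef_pos: [429.8, 267.4, 55.3]
ee_rot: [[0.091, -0.003, 0.996], [-0.996, -0.006, 0.091], [0.006, -1.0, -0.004]]
wrist_force: [0.1, -19.9, 2.4]
grip_width: 15.9
```

Emit:
step_arm([
  [0,-0.3,0,0,0,0],
  [0,-0.3,0,0,0,0],
  [0,-0.3,0,0,0,0],
  [0,-0.3,2,0,0,0],
  [0,-0.3,5,0,0,0],
  [1,-1,7,0,0,0.15],
  [3,-4,7,0,0,0.31],
  [5,-7,7,0,0,0.47],
], hand=0.45)

```text
t: 12.3
eef_pos: [482.0, 201.8, 126.5]
ee_rot: [[0.534, 0.002, 0.845], [-0.845, 0.001, 0.534], [0.0, -1.0, 0.002]]
wrist_force: [-0.4, 0.0, 0.8]
grip_width: 48.2
```

Emit:
step_arm([
  [2,-2.4,0,0,0,0.16],
  [4,-4,0,0,0,0.32],
  [4,-4,0,0,0,0.48],
  [4,-4,0,0,0,0.64],
  [4,-4,0,0,0,0.8],
  [4,-4,0,0,0,0.96],
  [4,-4,0,0,0,1.12],
  [4,-4,0,0,0,1.12],
])

```text
t: 13.3
eef_pos: [521.2, 162.1, 125.9]
ee_rot: [[0.995, 0.001, -0.104], [0.104, 0.0, 0.995], [0.001, -1.0, 0.0]]
wrist_force: [0.4, 0.4, 0.6]
grip_width: 48.1
```

```bash
python3 - <<'E'
from h import *
print(sense()["eef_pos"],sense()["grip_width"])
for n in("scene",):
    d=get_image(n);np.savez(f"/tmp/{n}4.npz",**d)
    crop(d,n+"4",225,345,150,240,6)
E
```

```text
[521.18908498 162.08934661 125.9192095 ] 48.06915491740776
```

View pics/scene4.png

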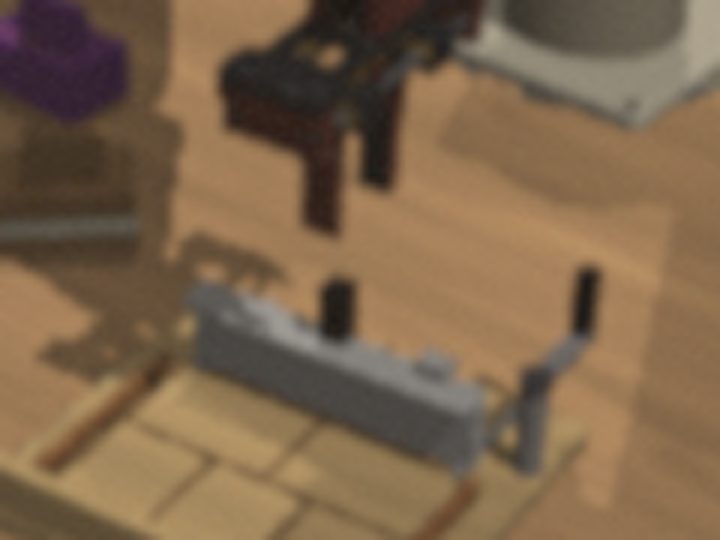

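Emit:
step_arm([
  [-0.15,-0.65,-1,0,0,0.01],
  [-0.15,-0.65,-2.5,0,0,0.01],
  [-0.15,-0.65,-4,0,0,0.01],
  [-0.15,-0.65,-5.5,0,0,0.01],
  [-0.15,-0.65,-7,0,0,0.01],
  [-0.15,-0.65,-8,0,0,0.01],
  [-0.15,-0.65,-8,0,0,0.01],
  [-0.15,-0.65,-8,0,0,0.01],
])

```text
t: 14.35
eef_pos: [519.8, 155.4, 46.1]
ee_rot: [[0.993, 0.001, -0.115], [0.115, 0.0, 0.993], [0.001, -1.0, 0.0]]
wrist_force: [0.8, -0.2, 0.5]
grip_width: 48.2
```

Emit:
step_arm([
  [0,0,0,0,0,0],
  [0,0,0,0,0,0],
  [0,0,0,0,0,0],
  [0,0,0,0,0,0],
  [0,0,0,0,0,0],
  [0,0,0,0,0,0],
  [0,0,0,0,0,0],
  [0,0,0,0,0,0],
], hand=0.95, grip_force=20)

```text
t: 15.35
eef_pos: [519.8, 155.3, 46.0]
ee_rot: [[0.993, 0.001, -0.115], [0.115, 0.0, 0.993], [0.001, -1.0, 0.0]]
wrist_force: [0.7, -1.0, 4.0]
grip_width: 18.0
```

Emit:
step_arm([
  [-1,-0.11,0,0,0,0],
  [-2,-0.23,0,0,0,0],
  [-3,-0.34,0,0,0,0],
  [-4,-0.46,0,0,0,0],
  [-4.7,-0.54,0,0,0,0],
  [-5.1,-0.58,0,0,0,0],
  [-5.25,-0.6,0,0,0,0],
  [-5.25,-0.6,0,0,0,0],
])

```text
t: 16.35
eef_pos: [473.0, 150.1, 46.0]
ee_rot: [[0.993, 0.012, -0.115], [0.115, 0.002, 0.993], [0.012, -1.0, 0.001]]
wrist_force: [23.5, -1.0, -18.4]
grip_width: 18.7
```

```bash
python3 - <<'E'
from h import *
print(sense()["eef_pos"],sense()["wrist_force"])
d=get_image("scene");np.savez(f"/tmp/scene5.npz",**d)
crop(d,"scene5",225,345,150,240,6)
B=np.array([573.0,161.7]);a=.1144;R=np.array([[np.cos(a),-np.sin(a)],[np.sin(a),np.cos(a)]])
for f in("4","5"):
    i=dict(np.load(f"/tmp/scene{f}.npz"));W=cloud(i);b=(W[...,:2]-B)@R
    m=(W[...,2]>66)&(W[...,2]<76)&(np.abs(b[...,1])<90)&(b[...,0]<0)&(b[...,0]>-140)
    print(m.sum(),np.percentile(b[...,0][m],[2,50,98]))
    m=(W[...,2]>25)&(W[...,2]<60)&(np.abs(b[...,1])<90)&(b[...,0]<0)&(b[...,0]>-140)
    print(m.sum(),np.percentile(b[...,0][m],[2,50,98]))
E
```

```text
[472.97440231 150.072604    46.03704124] [ 23.52962901  -1.03156081 -18.44195372]
218 [-59.8453371  -44.82589212 -32.55498057]
327 [-53.51038015 -49.05185755 -44.66042997]
209 [-110.18887889  -92.8817447   -80.62090257]
324 [-101.49384413  -97.56668188  -92.77252411]
```

View pics/scene5.png

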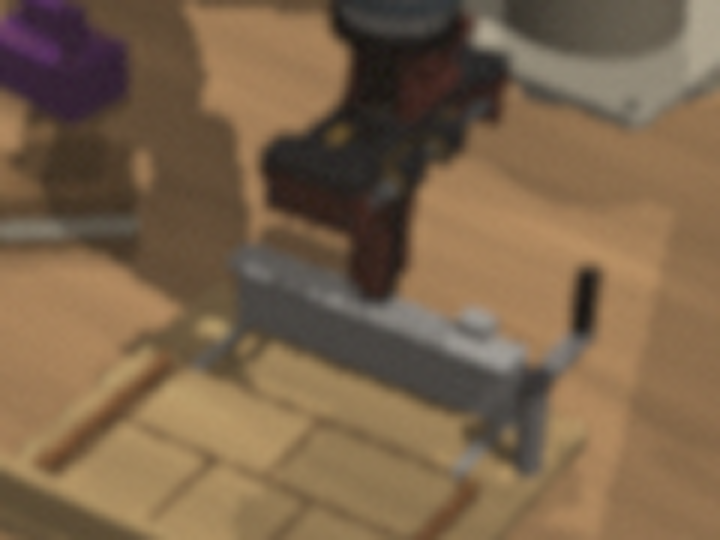

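Emit:
step_arm([
  [-0.1,-0.01,0.1,0,0,0],
  [-0.2,-0.02,0.1,0,0,0],
  [-0.2,-0.02,0.1,0,0,0],
  [-0.2,-0.02,0.1,0,0,0],
  [0,0,0,0,0,0],
  [0.2,0.02,0,0,0,0],
  [0.3,0.04,0,0,0,0],
  [0.3,0.04,0,0,0,0],
])

```text
t: 17.4
eef_pos: [472.8, 150.2, 46.5]
ee_rot: [[0.993, 0.006, -0.115], [0.115, 0.001, 0.993], [0.006, -1.0, 0.001]]
wrist_force: [10.2, -0.7, 2.3]
grip_width: 17.6
```

Emit:
step_arm([
  [0,0,0,0,0,0],
  [0,0,0,0,0,0],
  [0,0,0,0,0,0],
  [0,0,3,0,0,0],
  [0,0,6,0,0,0],
  [0,0,9,0,0,0],
  [0.5,-4,10,0,0,-0.1],
  [1.5,-10,10,0,0,-0.25],
], hand=0.45)

```text
t: 18.4
eef_pos: [485.1, 49.6, 146.6]
ee_rot: [[0.991, 0.001, 0.136], [-0.136, 0.0, 0.991], [0.001, -1.0, 0.001]]
wrist_force: [1.2, -0.2, 0.3]
grip_width: 48.0
```

```bash
cat > cart.py <<'E'
from h import *
from scipy.optimize import minimize
OFF={"top":np.zeros(2),"scene":np.zeros(2)}
def pose_from_cloud(P,c0,a0):
    # P: Nx3 points within region; model top surfaces: lid 93x60 at z45, fin 56x14 at z75 (relative base z0)
    pass
def carts(d,zb=0,box=None):
    W=cloud(d); z=W[...,2]-zb
    box=box or (300,900,-500,30)
    m=(z>53)&(z<90)&(W[...,0]>box[0])&(W[...,0]<box[1])&(W[...,1]>box[2])&(W[...,1]<box[3])
    k,l,st,c=cv2.connectedComponentsWithStats(m.astype(np.uint8)); out=[]
    for j in range(1,k):
        if not 35<st[j,4]<160: continue
        P=W[l==j][:,:2]; mu=P.mean(0); _,S,V=np.linalg.svd(P-mu,full_matrices=False); S=S/np.sqrt(len(P))*3.46
        if not(45<S[0]<72 and S[1]<25): continue
        col=d["img"][l==j].mean(0)
        a=np.arctan2(V[0,1],V[0,0])%np.pi
        # lid: points z 36..53 within 70mm
        g=(z>37)&(z<53)&(np.hypot(W[...,0]-mu[0],W[...,1]-mu[1])<62)
        Q=W[g][:,:2]; r=cv2.minAreaRect(Q.astype(np.float32))
        # refine: full top silhouette (lid+fin) projected extents along fin axis
        A=np.vstack([P,Q]); u=np.array([np.cos(a),np.sin(a)]);v=np.array([-u[1],u[0]])
        e=np.percentile(A@u,[1.5,98.5]);f=np.percentile(A@v,[1.5,98.5])
        c2=u*e.mean()+v*f.mean()
        out.append(dict(px=c[j].round(),fin=mu,yaw=a,purple=bool(col[1]<col[0]*.9),lid=c2,ext=(np.ptp(e),np.ptp(f))))
    return out
if __name__=="__main__":
    import sys
    print(sense()["eef_pos"])
    for n in("top","scene"):
        d=get_image(n);np.savez(f"/tmp/{n}L.npz",**d)
        for c in carts(d): print(n,c["px"],"PURPLE" if c["purple"] else "",c["fin"].round(1),round(c["yaw"],3),"lid",c["lid"].round(1),np.round(c["ext"]))
E
python3 cart.py
```

```text
[485.05367009  49.64603805 146.60681276]
top [366. 143.] PURPLE [ 769.2 -315.7] 1.437 lid [ 770.8 -315.6] [90. 59.]
top [316. 180.]  [ 629.4 -132.5] 0.423 lid [ 629.5 -133.7] [90. 58.]
top [356. 181.]  [ 627.6 -275.6] 2.446 lid [ 628.9 -277.1] [90. 58.]
top [395. 214.]  [ 512.6 -412.5] 2.044 lid [ 512.9 -414.2] [90. 59.]
top [351. 222.]  [ 480.2 -257.6] 2.03 lid [ 480.8 -259.2] [90. 58.]
top [311. 226.]  [ 463.5 -116.9] 2.351 lid [ 463.4 -116.9] [89. 58.]
top [348. 263.] PURPLE [ 338.7 -246.8] 1.539 lid [ 338.1 -247.1] [90. 58.]
scene [234. 151.] PURPLE [ 339.  -241.9] 1.596 lid [ 340.  -243.2] [93. 58.]
scene [177. 154.]  [ 513.6 -409.3] 2.066 lid [ 514.9 -409.2] [90. 59.]
scene [208. 163.]  [ 481.  -253.7] 2.018 lid [ 482.1 -255.5] [92. 60.]
scene [236. 173.]  [ 464.  -112.5] 2.421 lid [ 463.2 -115. ] [90. 62.]
scene [176. 176.]  [ 630.2 -273.2] 2.437 lid [ 630.  -272.4] [92. 57.]
scene [140. 188.] PURPLE [ 772.1 -309. ] 1.493 lid [ 770.2 -311.8] [91. 61.]
scene [201. 190.]  [ 633.  -127.6] 0.354 lid [ 630.7 -129.6] [92. 61.]
```

Emit:
step_arm([
  [3,-4,0,0,0,-0.15],
  [6,-8,0,0,0,-0.3],
  [9,-12,0,0,0,-0.46],
  [12,-15.5,-1,0,0,-0.62],
  [14.45,-18.26,-3,0,0,-0.78],
  [14.45,-18.26,-5,0,0,-0.94],
  [14.45,-18.26,-7,0,0,-1.01],
  [14.45,-18.26,-7,0,0,-1.01],
])

```text
t: 19.5
eef_pos: [627.4, -131.8, 73.6]
ee_rot: [[0.415, -0.005, 0.91], [-0.91, 0.001, 0.415], [-0.003, -1.0, -0.004]]
wrist_force: [0.3, -0.3, -0.1]
grip_width: 48.6
```

Emit:
step_arm([
  [0,0,-1.5,0,0,0],
  [0,0,-3,0,0,0],
  [0,0,-4.5,0,0,0],
  [0,0,-5.6,0,0,0],
  [0,0,-6.2,0,0,0],
  [0,0,-6.2,0,0,0],
  [0,0,-6.2,0,0,0],
  [0,0,-6.2,0,0,0],
])

```text
t: 20.5
eef_pos: [629.9, -133.1, 14.3]
ee_rot: [[0.413, 0.001, 0.911], [-0.911, -0.0, 0.413], [0.001, -1.0, 0.001]]
wrist_force: [-0.2, -0.2, -0.6]
grip_width: 48.5
```

Emit:
step_arm([
  [0,0,0,0,0,0],
  [0,0,0,0,0,0],
  [0,0,0,0,0,0],
  [0,0,0,0,0,0],
  [0,0,0,0,0,0],
  [0,0,0,0,0,0],
  [0,0,0,0,0,0],
  [0,0,0,0,0,0],
], hand=0.97, grip_force=25)

```text
t: 21.5
eef_pos: [629.4, -132.9, 13.8]
ee_rot: [[0.413, -0.0, 0.911], [-0.911, 0.0, 0.413], [-0.0, -1.0, -0.0]]
wrist_force: [-0.6, 0.2, -0.9]
grip_width: 13.8
```

Emit:
step_arm([
  [0,0,2,0,0,0],
  [0,0,6,0,0,0],
  [0,0,10,0,0,-0.1],
  [0,2,13,0,0,-0.2],
  [0.2,7,13,0,0,-0.312],
  [0.4,13,13,0,0,-0.312],
  [0.5,19,13,0,0,-0.312],
  [0.6,25,13,0,0,-0.312],
])

```text
t: 22.5
eef_pos: [635.4, 118.7, 145.1]
ee_rot: [[0.113, 0.001, 0.994], [-0.994, 0.0, 0.113], [0.0, -1.0, 0.001]]
wrist_force: [0.8, -0.3, -2.8]
grip_width: 14.0
```

Emit:
step_arm([
  [0,5,0,0,0,0],
  [0.1,10,0,0,0,0],
  [0.14,11.85,0,0,0,0],
  [0.14,11.85,-1,0,0,0],
  [0.14,11.85,-2,0,0,0],
  [0.14,11.85,-3,0,0,0],
  [0.14,11.85,-3,0,0,0],
  [0.14,11.85,-3,0,0,0],
])

```text
t: 23.5
eef_pos: [637.1, 235.0, 113.8]
ee_rot: [[0.113, 0.0, 0.994], [-0.994, -0.0, 0.113], [0.0, -1.0, 0.0]]
wrist_force: [-0.9, 0.1, -2.7]
grip_width: 13.8
```

Emit:
step_arm([
  [0,0.03,-2,0,0,0],
  [0,0.03,-4,0,0,0],
  [0,0.03,-6,0,0,0],
  [0,0.03,-7.5,0,0,0],
  [0,0.03,-8,0,0,0],
  [0,0.03,-8.4,0,0,0],
  [0,0.03,-8.4,0,0,0],
  [0,0.03,-8.4,0,0,0],
])

```text
t: 24.5
eef_pos: [637.3, 236.0, 30.5]
ee_rot: [[0.114, 0.001, 0.994], [-0.994, 0.0, 0.114], [-0.0, -1.0, 0.001]]
wrist_force: [-0.4, 1.0, -2.4]
grip_width: 13.8
```

```bash
python3 - <<'E'
from h import *
s=sense();print(s["eef_pos"],s["wrist_force"])
d=get_image("scene");np.savez(f"/tmp/scene6.npz",**d)
crop(d,"scene6",225,345,170,260,6)
E
```

```text
[637.30525082 236.0390423   30.47337108] [-0.38330336  1.02965805 -2.39654008]
```

View pics/scene6.png

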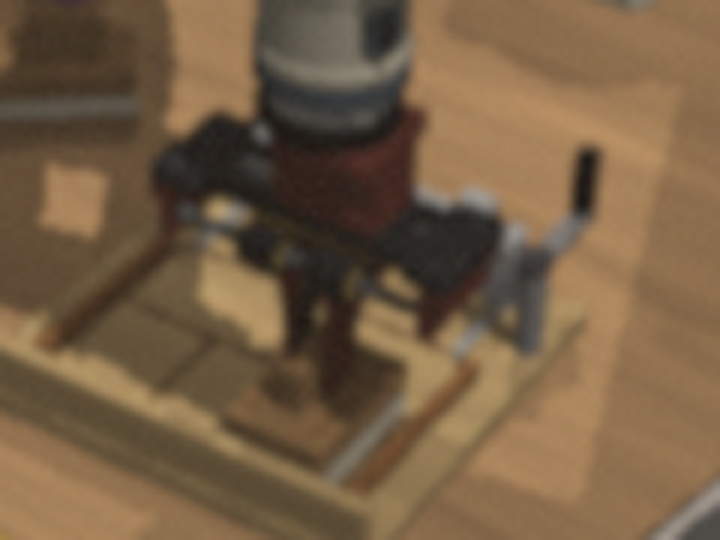

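Emit:
step_arm([
  [0,0,-0.16,0,0,0],
  [0,0,-0.16,0,0,0],
  [0,0,-0.1,0,0,0],
  [0,0,0,0,0,0],
  [0,0,3,0,0,0],
  [0,0,7,0,0,0],
  [0,0,11,0,0,0],
  [0,-3,11.5,0,0,0],
], hand=0.5)

```text
t: 25.55
eef_pos: [639.1, 207.7, 148.8]
ee_rot: [[0.116, 0.007, 0.993], [-0.993, 0.002, 0.116], [-0.002, -1.0, 0.007]]
wrist_force: [0.3, -0.4, 0.1]
grip_width: 44.0
```

Emit:
step_arm([
  [0,-6,0,0,0,-0.1],
  [0,-12,0,0,0,-0.2],
  [0,-18,0,0,0,-0.3],
  [-0.2,-24,0,0,0,-0.4],
  [-0.4,-30,0,0,0,-0.5],
  [-0.6,-36,0,0,0,-0.6],
  [-0.8,-42,0,0,0,-0.7],
  [-0.9,-45,-2,0,0,-0.8],
])

```text
t: 26.55
eef_pos: [628.8, -248.0, 126.5]
ee_rot: [[-0.638, 0.004, 0.77], [-0.77, -0.002, -0.638], [-0.001, -1.0, 0.004]]
wrist_force: [-0.1, 0.2, -0.1]
grip_width: 44.0
```

```bash
cat > chk.py <<'E'
from h import *
from fit2 import *
from cart import carts
import sys
def chk(d,n,name=None):
    for Bp in ((574.3,162,.114),):
        B=np.array(Bp[:2]);a=Bp[2];R=np.array([[np.cos(a),-np.sin(a)],[np.sin(a),np.cos(a)]])
        for c in carts(d,15,(450,760,20,300)): print(n,"placed fin",((c["fin"]-B)@R).round(1),"lid",((c["lid"]-B)@R).round(1),"yaw",round(((c["yaw"]-a+.7)%np.pi)-.7,3),np.round(c["ext"]))
    if name: crop(d,name,185,285,145,245,6)
if __name__=="__main__":
    for n in("top","scene"):
        d=get_image(n);np.savez(f"/tmp/{n}L.npz",**d)
        chk(d,n,sys.argv[1] if n=="top" else None)
        for c in carts(d):
            if not c["purple"]: print(n,c["px"],c["fin"].round(1),round(c["yaw"],3),"lid",c["lid"].round(1),np.round(c["ext"]))
E
python3 chk.py b1
```

```text
top placed fin [69.8 63.9] lid [73.2 64.6] yaw -0.02 [96. 58.]
top placed fin [-85.7 118.6] lid [-86.7  96.1] yaw 0.001 [45. 63.]
top [311. 226.] [ 463.7 -117. ] 2.338 lid [ 463.4 -117.1] [89. 59.]
scene placed fin [-81.2 122.4] lid [-84.6 100.7] yaw 0.041 [45. 57.]
scene placed fin [74.5 69.1] lid [76.1 67.5] yaw -0.011 [101.  59.]
scene [207. 163.] [ 481.7 -254.5] 2.005 lid [ 480.9 -256.4] [91. 60.]
scene [236. 174.] [ 463.7 -111.8] 2.384 lid [ 464.8 -113.7] [90. 61.]
scene [176. 176.] [ 630.2 -274.2] 2.419 lid [ 628.3 -274.1] [92. 59.]
```

View pics/b1.png

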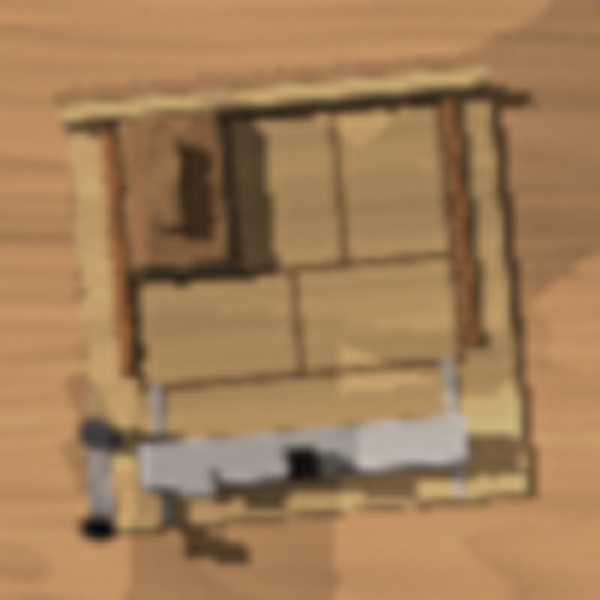

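```bash
cat > rc.py <<'E'
from h import *
from scipy.optimize import minimize
def rays(d,mask):
    K=np.asarray(d["camera_matrix"]);T=np.asarray(d["camera_from_world"]);R=T[:3,:3]
    v,u=np.nonzero(mask)
    D=np.stack([(u-K[0,2])/K[0,0],(v-K[1,2])/K[1,1],np.ones(len(u))],-1)@R
    return -R.T@T[:3,3],D,d["range_z"][mask].astype(float)
def boxhit(o,D,lo,hi):
    with np.errstate(divide='ignore',invalid='ignore'):
        t1=(lo-o)/D;t2=(hi-o)/D
    a=np.minimum(t1,t2).max(1);b=np.maximum(t1,t2).min(1)
    return np.where((a<=b)&(a>0),a,np.inf)
def model(o,D,p,boxes,zb):
    c,s=np.cos(p[2]),np.sin(p[2]);M=np.array([[c,s,0],[-s,c,0],[0,0,1]])
    oo=M@(o-np.array([p[0],p[1],0]));DD=D@M.T
    t=(zb-o[2])/D[:,2]
    for lo,hi in boxes: t=np.minimum(t,boxhit(oo,DD,np.array(lo,float),np.array(hi,float)))
    return t
def cb(zb): return [((-46.5,-30,zb),(46.5,30,zb+45)),((-28,-7,zb+45),(28,7,zb+75))]
BB=[((-130,-132,0),(130,132,15)),((120,-132,15),(130,132,50))]
def fit(d,p0,boxes,zb,rad,zmask=None,clip=12,dz0=0):
    W=cloud(d);m=(np.hypot(W[...,0]-p0[0],W[...,1]-p0[1])<rad)&(d["range_z"]>0)
    if zmask is not None: m&=zmask(W)
    # supersample: average none
    o,D,z=rays(d,m)
    f=lambda q:np.minimum(np.abs(model(o,D,(q[0],q[1],q[2]/50),boxes,zb)-z-q[3]),clip).mean()
    x0=np.array([p0[0],p0[1],p0[2]*50,0.])
    S=np.vstack([x0]+[x0+e for e in np.eye(4)*[5,5,5,3]])
    r=minimize(f,x0,method="Nelder-Mead",options=dict(initial_simplex=S,xatol=.02,fatol=1e-4))
    r=minimize(f,r.x,method="Nelder-Mead",options=dict(initial_simplex=r.x+np.vstack([np.zeros(4),np.eye(4)*[3,3,3,2]]),xatol=.02,fatol=1e-4))
    return np.array([r.x[0],r.x[1],r.x[2]/50]),r.fun,r.x[3]
def fitcart(d,p,zb=0): return fit(d,p,cb(zb),zb,75)
if __name__=="__main__":
    for n in("top","scene"):
        d0=dict(np.load(f"/tmp/{n}0.npz"));d=dict(np.load(f"/tmp/{n}L.npz"))
        # board from initial image: exclude bar region
        a=.114;B=np.array([574.,162]);R=np.array([[np.cos(a),-np.sin(a)],[np.sin(a),np.cos(a)]])
        def zm(W):
            b=(W[...,:2]-B)@R; return (W[...,2]<58)&~((b[...,0]<-20)&(np.abs(b[...,1])<135)&(W[...,2]>20))&~((b[...,0]<-20)&(b[...,0]>-120))
        r=fit(d0,(574,162,.114),BB,0,220,zm);print(n,"board",r[0].round(2),r[1].round(2),round(r[2],1));bp=r[0]
        for nm,p in(("A0",(629.5,-132.5,.42)),):
            r=fitcart(d0,p);print(n,nm,r[0].round(2),r[1].round(2),round(r[2],1))
        for nm,p in(("B",(628.5,-275,2.44)),("C",(513,-412,2.04)),("D",(480.5,-257,2.03)),("E",(463.5,-116,2.35))):
            r=fitcart(d if n=="scene" else d0,p);print(n,nm,r[0].round(2),r[1].round(2),round(r[2],1))
        r=fitcart(d,(637,236,.114),15);c,s=np.cos(bp[2]),np.sin(bp[2]);q=r[0][:2]-bp[:2]
        print(n,"placed",r[0].round(2),r[1].round(2),round(r[2],1),"board rel",np.round([c*q[0]+s*q[1],-s*q[0]+c*q[1],r[0][2]-bp[2]],3))
E
python3 rc.py
```

```text
top board [5.7545e+02 1.6125e+02 1.1000e-01] 2.79 -0.1
top A0 [ 6.3001e+02 -1.3398e+02  4.2000e-01] 2.53 -0.1
top B [ 629.48 -278.01    2.44] 2.65 -0.1
top C [ 513.36 -415.18    2.04] 2.52 -0.3
top D [ 481.07 -259.83    2.03] 2.58 -0.5
top E [ 463.8  -117.54    2.36] 2.6 -0.4
top placed [6.3797e+02 2.3420e+02 1.1000e-01] 3.93 -0.4 board rel [7.0388e+01 6.5396e+01 1.0000e-03]
scene board [5.7014e+02 1.6058e+02 1.1000e-01] 4.04 4.3
scene A0 [ 6.2424e+02 -1.3652e+02  4.2000e-01] 4.15 5.2
scene B [ 623.33 -281.29    2.43] 8.93 5.7
scene C [ 506.12 -419.7     2.03] 3.28 7.4
scene D [ 473.84 -263.79    2.01] 6.27 6.9
scene E [ 457.31 -120.28    2.35] 9.27 5.9
scene placed [6.3321e+02 2.3356e+02 1.2000e-01] 6.35 4.1 board rel [7.0875e+01 6.5429e+01 9.0000e-03]
```

Emit:
step_arm([
  [0,-1.5,-1,0,0,0],
  [0,-3,-3,0,0,0],
  [0,-3,-5,0,0,0],
  [0,-3,-6,0,0,0],
  [0,-3,-6,0,0,0],
  [0,-3,-6,0,0,0],
  [0,-3,-6,0,0,0],
  [0,-3,-6,0,0,0],
])

```text
t: 27.65
eef_pos: [628.2, -274.2, 65.4]
ee_rot: [[-0.633, 0.001, 0.774], [-0.774, -0.0, -0.633], [-0.0, -1.0, 0.001]]
wrist_force: [0.8, 0.7, -0.4]
grip_width: 43.8
```

Emit:
step_arm([
  [0.06,-0.2,-1.3,0,0,-0.015],
  [0.06,-0.2,-2.6,0,0,-0.015],
  [0.06,-0.2,-3.9,0,0,-0.015],
  [0.06,-0.2,-4.7,0,0,-0.015],
  [0.06,-0.2,-5.15,0,0,-0.015],
  [0.06,-0.2,-5.15,0,0,-0.015],
  [0.06,-0.2,-5.15,0,0,-0.015],
  [0.06,-0.2,-5.15,0,0,-0.015],
])

```text
t: 28.65
eef_pos: [628.8, -276.3, 13.8]
ee_rot: [[-0.645, 0.001, 0.764], [-0.764, -0.0, -0.645], [-0.0, -1.0, 0.001]]
wrist_force: [0.4, -1.0, 0.5]
grip_width: 44.1
```

Emit:
step_arm([
  [0,0,0,0,0,0],
  [0,0,0,0,0,0],
  [0,0,0,0,0,0],
  [0,0,0,0,0,0],
  [0,0,0,0,0,0],
  [0,0,0,0,0,0],
  [0,0,0,0,0,0],
  [0,0,0,0,0,0],
], hand=0.97)

```text
t: 29.65
eef_pos: [628.4, -276.2, 13.3]
ee_rot: [[-0.645, 0.0, 0.764], [-0.764, -0.0, -0.645], [-0.0, -1.0, 0.0]]
wrist_force: [-0.0, 1.1, 1.2]
grip_width: 13.8
```

Emit:
step_arm([
  [0,0,2,0,0,0],
  [0,0,6,0,0,0.1],
  [0,0,10,0,0,0.25],
  [0,3,13,0,0,0.4],
  [0.3,9,13,0,0,0.55],
  [0.6,15,13,0,0,0.7],
  [0.9,21,13,0,0,0.814],
  [1.1,27,13,0,0,0.814],
])

```text
t: 30.65
eef_pos: [639.4, -4.3, 144.5]
ee_rot: [[0.114, 0.001, 0.994], [-0.994, -0.0, 0.114], [0.0, -1.0, 0.001]]
wrist_force: [0.4, -1.0, -3.6]
grip_width: 13.7
```

Emit:
step_arm([
  [0.2,6,0,0,0,0],
  [0.4,12,0,0,0,0],
  [0.5,17.7,0,0,0,0],
  [0.53,17.72,-1,0,0,0],
  [0.53,17.72,-2,0,0,0],
  [0.53,17.72,-3,0,0,0],
  [0.53,17.72,-3,0,0,0],
  [0.53,17.72,-3,0,0,0],
])

```text
t: 31.65
eef_pos: [645.0, 170.2, 113.4]
ee_rot: [[0.111, 0.0, 0.994], [-0.994, 0.0, 0.111], [-0.0, -1.0, 0.0]]
wrist_force: [-0.4, -0.5, -3.1]
grip_width: 13.7
```

Emit:
step_arm([
  [-0.02,0.08,-2,0,0,0],
  [-0.02,0.08,-4,0,0,0],
  [-0.02,0.08,-6,0,0,0],
  [-0.02,0.08,-7.5,0,0,0],
  [-0.02,0.08,-8.1,0,0,0],
  [-0.02,0.08,-8.45,0,0,0],
  [-0.02,0.08,-8.45,0,0,0],
  [-0.02,0.08,-8.45,0,0,0],
])

```text
t: 32.65
eef_pos: [645.0, 172.0, 29.4]
ee_rot: [[0.113, 0.001, 0.994], [-0.994, 0.0, 0.113], [-0.0, -1.0, 0.001]]
wrist_force: [0.5, -0.8, -2.9]
grip_width: 13.9
```

Emit:
step_arm([
  [0,0,-0.05,0,0,0],
  [0,0,-0.05,0,0,0],
  [0,0,0,0,0,0],
  [0,0,0,0,0,0],
  [0,0,3,0,0,0],
  [0,0,7,0,0,0],
  [0,0,11,0,0,0],
  [0,-4,11.5,0,0,0],
], hand=0.5)

```text
t: 33.65
eef_pos: [646.9, 133.8, 147.6]
ee_rot: [[0.116, 0.007, 0.993], [-0.993, 0.002, 0.116], [-0.001, -1.0, 0.007]]
wrist_force: [0.3, -0.6, -1.0]
grip_width: 43.9
```

Emit:
step_arm([
  [-3.5,-5,0,0,0,-0.12],
  [-7,-10,0,0,0,-0.25],
  [-10.5,-15,0,0,0,-0.38],
  [-14,-20,0,0,0,-0.52],
  [-17,-23.5,0,0,0,-0.66],
  [-18.2,-24.8,-3,0,0,-0.8],
  [-18.2,-24.8,-6,0,0,-0.895],
  [-18.2,-24.8,-7,0,0,-0.895],
])

```text
t: 34.65
eef_pos: [461.5, -116.2, 72.7]
ee_rot: [[-0.705, -0.002, 0.71], [-0.71, 0.001, -0.705], [0.001, -1.0, -0.002]]
wrist_force: [0.7, -0.5, -0.2]
grip_width: 44.0
```

```bash
cat > now.py <<'E'
from rc import *
import sys
BT={"top":(575.45,161.25,.1115),"scene":(570.14,160.58,.1115)}
PL={"P1":(70.5,66,0),"P2":(70.5,0,0),"P3":(70.5,-66,0),"P4":(-12,49.5,np.pi/2),"P5":(-12,-49.5,np.pi/2)}
CT={"A":(629.5,-132.5,.42),"B":(628.5,-275,2.44),"C":(513,-415,2.04),"D":(480.5,-259,2.03),"E":(463.5,-116,2.35)}
def run(places,carts,tag):
    s=sense();print(s["eef_pos"].round(1),s["grip_width"])
    for n in("top","scene"):
        d=get_image(n);np.savez(f"/tmp/{n}{tag}.npz",**d);b=BT[n];c,sn=np.cos(b[2]),np.sin(b[2])
        if n=="top": crop(d,"T"+tag,185,285,145,245,6)
        else: crop(d,"S"+tag,225,345,150,240,6)
        cv2.imwrite(f"pics/F{n}{tag}.png",d["img"])
        for k in places:
            q=PL[k];p=(b[0]+c*q[0]-sn*q[1],b[1]+sn*q[0]+c*q[1],b[2]+q[2])
            r=fitcart(d,p,15);e=r[0][:2]-b[:2]
            print(n,k,"err",np.round([c*e[0]+sn*e[1]-q[0],-sn*e[0]+c*e[1]-q[1]],1),"yaw",round(r[0][2]-p[2],3),"res",r[1].round(1))
        for k in carts:
            r=fitcart(d,CT[k]);o=np.array([-.7,1.8]) if n=="top" else np.array([6.0,4.5])
            print(n,k,"robot xy",(r[0][:2]+o).round(1),"yaw",r[0][2].round(3),"res",r[1].round(1))
if __name__=="__main__": run(sys.argv[2].split(","),sys.argv[3].split(",") if len(sys.argv)>3 else [],sys.argv[1])
E
python3 now.py 7 P1,P2 C,D,E
```

```text
[ 461.5 -116.2   72.7] 44.01216588296998
top P1 err [-0.1 -0.4] yaw 0.002 res 5.9
top P2 err [0.8 1. ] yaw 0.002 res 5.2
top C robot xy [ 512.5 -413.3] yaw 2.038 res 2.5
top D robot xy [ 480.8 -257.7] yaw 2.009 res 2.7
top E robot xy [ 495.7 -105.4] yaw 2.359 res 10.8
scene P1 err [ 0.4 -0.6] yaw 0.004 res 7.4
scene P2 err [1.3 1. ] yaw 0.011 res 8.0
scene C robot xy [ 512.3 -414.8] yaw 2.039 res 3.4
scene D robot xy [ 479.6 -258.8] yaw 2.034 res 3.3
scene E robot xy [ 493.3 -108.2] yaw 2.354 res 10.2
```

View pics/T7.png

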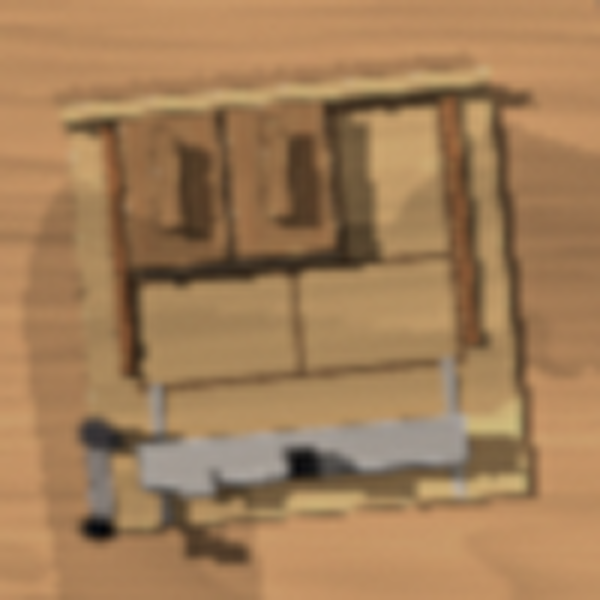

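```bash
python3 - <<'E'
from h import *
d=dict(np.load("/tmp/scene7.npz"));crop(d,"sE",190,290,110,200,7)
d=dict(np.load("/tmp/top7.npz"));crop(d,"tE",270,370,170,260,7)
E
```

```text
(no output)
```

View pics/sE.png

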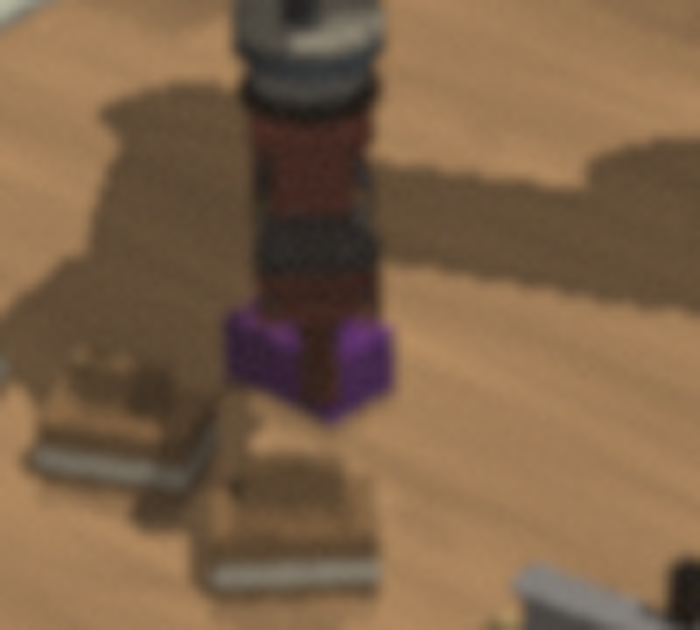

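View pics/tE.png

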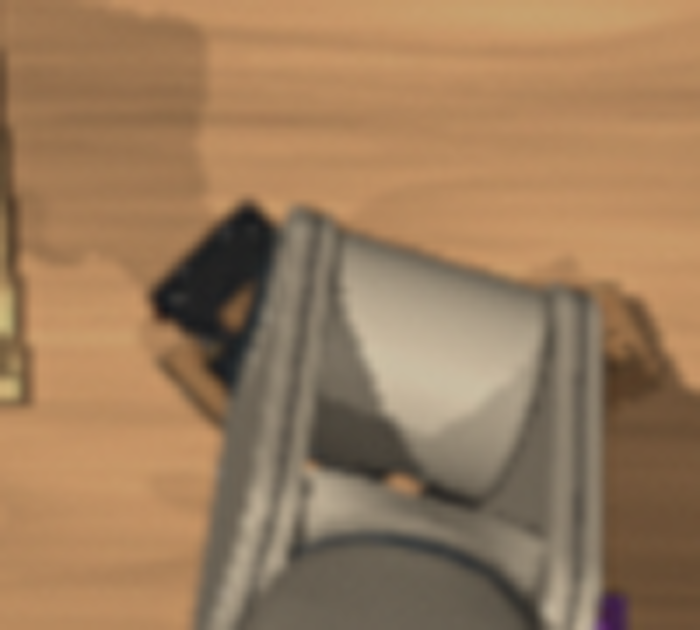

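Emit:
step_arm([
  [0,0,2,0,0,0],
  [0,2,4,0,0,0],
  [0,6,6,0,0,0],
  [0,11,6,0,0,0],
  [0,16,6,0,0,0],
  [0,20,6,0,0,0],
  [0,20,6,0,0,0],
  [0,20,6,0,0,0],
])

```text
t: 35.75
eef_pos: [462.9, 83.9, 134.5]
ee_rot: [[-0.703, 0.001, 0.711], [-0.711, -0.0, -0.703], [-0.001, -1.0, 0.001]]
wrist_force: [0.4, -0.5, 0.5]
grip_width: 43.8
```

```bash
sed -i 's/"E":(463.5,-116,2.35)/"E":(490,-108,2.35)/' now.py; python3 now.py 8 P1 C,D,E; python3 - <<'E'
from h import *
d=dict(np.load("/tmp/top8.npz"));crop(d,"tE2",285,425,120,280,5)
E
```

```text
[462.9  83.9 134.5] 43.82753703921601
top P1 err [-0.1 -0.4] yaw 0.002 res 5.9
top C robot xy [ 512.7 -413.5] yaw 2.035 res 2.5
top D robot xy [ 480.3 -258. ] yaw 2.024 res 2.5
top E robot xy [ 493.4 -107.8] yaw 2.361 res 2.5
scene P1 err [ 0.2 -0.5] yaw -0.005 res 7.3
scene C robot xy [ 511.8 -415.1] yaw 2.033 res 3.4
scene D robot xy [ 480.4 -258.7] yaw 2.033 res 3.1
scene E robot xy [ 493.4 -108.3] yaw 2.352 res 3.0
```

View pics/tE2.png

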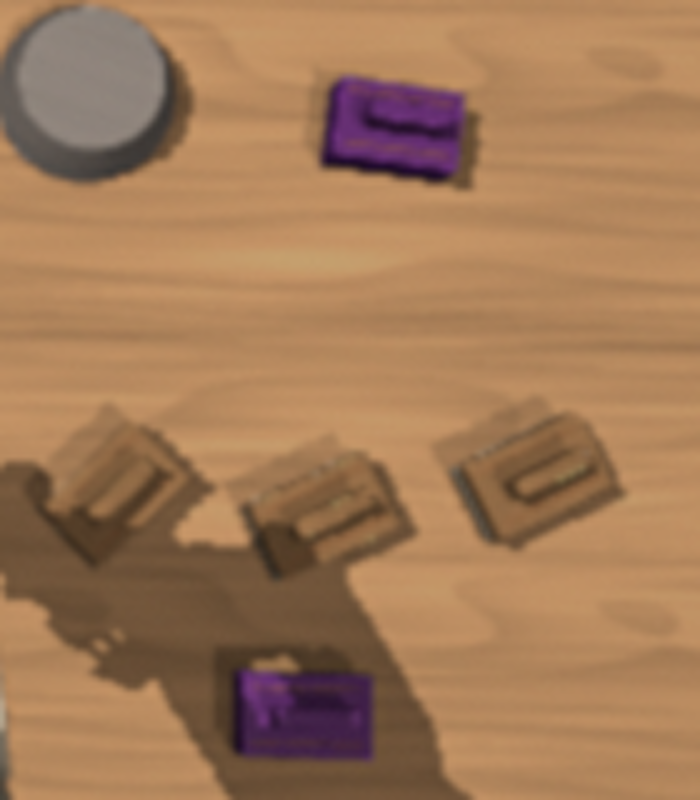

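Emit:
step_arm([
  [1,-5,0,0,0,0],
  [2,-10,0,0,0,0],
  [3,-15,-1,0,0,0],
  [3.05,-19.19,-3,0,0,0],
  [3.05,-19.19,-5,0,0,0],
  [3.05,-19.19,-7,0,0,0],
  [3.05,-19.19,-7,0,0,0],
  [3.05,-19.19,-7,0,0,0],
])

```text
t: 36.85
eef_pos: [493.2, -108.7, 64.3]
ee_rot: [[-0.705, 0.001, 0.709], [-0.709, -0.0, -0.705], [-0.0, -1.0, 0.0]]
wrist_force: [0.6, -0.3, 0.4]
grip_width: 43.8
```

Emit:
step_arm([
  [0,0,-1.3,0,0,0],
  [0,0,-2.6,0,0,0],
  [0,0,-3.9,0,0,0],
  [0,0,-4.7,0,0,0],
  [0,0,-5.1,0,0,0],
  [0,0,-5.1,0,0,0],
  [0,0,-5.1,0,0,0],
  [0,0,-5.1,0,0,0],
])

```text
t: 37.85
eef_pos: [493.3, -108.1, 13.1]
ee_rot: [[-0.705, 0.001, 0.709], [-0.709, -0.0, -0.705], [-0.0, -1.0, 0.001]]
wrist_force: [-0.1, -0.9, 0.0]
grip_width: 44.2
```

Emit:
step_arm([
  [0,0,0,0,0,0],
  [0,0,0,0,0,0],
  [0,0,0,0,0,0],
  [0,0,0,0,0,0],
  [0,0,0,0,0,0],
  [0,0,0,0,0,0],
  [0,0,0,0,0,0],
  [0,0,0,0,0,0],
], hand=0.97)

```text
t: 38.85
eef_pos: [493.1, -108.0, 12.8]
ee_rot: [[-0.705, 0.0, 0.709], [-0.709, 0.0, -0.705], [-0.0, -1.0, 0.0]]
wrist_force: [0.7, 0.3, 0.1]
grip_width: 14.1
```

Emit:
step_arm([
  [0,0,2,0,0,0],
  [0,0,6,0,0,0.1],
  [0,0,10,0,0,0.25],
  [3,2,13,0,0,0.4],
  [7,6,13,0,0,0.55],
  [11,10,13,0,0,0.7],
  [15,14,13,0,0,0.85],
  [15.87,19,13,0,0,0.896],
])

```text
t: 39.85
eef_pos: [653.4, 82.9, 142.0]
ee_rot: [[0.115, 0.0, 0.993], [-0.993, -0.0, 0.115], [0.0, -1.0, 0.0]]
wrist_force: [-0.3, 0.2, -3.3]
grip_width: 14.3
```

Emit:
step_arm([
  [0,2.33,0,0,0,0],
  [0,2.33,0,0,0,0],
  [0,2.33,-1,0,0,0],
  [0,2.33,-3,0,0,0],
  [0,2.33,-5,0,0,0],
  [0,2.33,-5,0,0,0],
  [0,2.33,-5,0,0,0],
  [0,2.33,-5,0,0,0],
])

```text
t: 40.85
eef_pos: [652.4, 105.3, 93.5]
ee_rot: [[0.114, 0.001, 0.994], [-0.994, 0.0, 0.114], [-0.0, -1.0, 0.001]]
wrist_force: [0.1, -0.1, -2.9]
grip_width: 13.9
```

Lower to 28.3 (−6.5) with x −0.05.

Emit:
step_arm([
  [-0.05,0,-1.5,0,0,0],
  [-0.05,0,-3,0,0,0],
  [-0.05,0,-4.5,0,0,0],
  [-0.05,0,-5.7,0,0,0],
  [-0.05,0,-6.2,0,0,0],
  [-0.05,0,-6.5,0,0,0],
  [-0.05,0,-6.5,0,0,0],
  [-0.05,0,-6.5,0,0,0],
])

```text
t: 41.85
eef_pos: [651.6, 105.3, 28.2]
ee_rot: [[0.114, 0.001, 0.994], [-0.994, 0.0, 0.114], [-0.0, -1.0, 0.001]]
wrist_force: [0.0, -0.5, -3.9]
grip_width: 14.2
```

Emit:
step_arm([
  [0,0,-0.05,0,0,0],
  [0,0,-0.05,0,0,0],
  [0,0,0,0,0,0],
  [0,0,0,0,0,0],
  [0,0,3,0,0,0],
  [0,0,7,0,0,0],
  [0,0,11,0,0,0],
  [-2,-4,11.5,0,0,0],
], hand=0.5)

```text
t: 42.85
eef_pos: [634.5, 66.8, 146.5]
ee_rot: [[0.117, 0.008, 0.993], [-0.993, 0.001, 0.116], [-0.0, -1.0, 0.008]]
wrist_force: [-0.3, 0.0, -0.7]
grip_width: 43.9
```

Emit:
step_arm([
  [-2,-4,0,0,0,0.16],
  [-4,-8,0,0,0,0.32],
  [-6,-12,0,0,0,0.48],
  [-8,-16,0,0,0,0.64],
  [-10,-20,0,0,0,0.8],
  [-12,-24,0,0,0,0.96],
  [-14,-28,0,0,0,1.12],
  [-15.2,-32.3,0,0,0,1.28],
])

```text
t: 43.85
eef_pos: [478.2, -258.9, 143.0]
ee_rot: [[0.985, -0.0, 0.171], [-0.171, -0.0, 0.985], [-0.0, -1.0, -0.0]]
wrist_force: [1.1, -0.0, -0.7]
grip_width: 44.3
```

```bash
python3 now.py 9 P1,P2,P3 C,D
```

```text
[ 478.2 -258.9  143. ] 44.272627258190106
top P1 err [ 0.  -0.4] yaw 0.002 res 5.9
top P2 err [0.9 1.1] yaw 0.004 res 7.0
top P3 err [-0.1  0.2] yaw -0.001 res 5.8
top C robot xy [ 515.3 -407.9] yaw 1.989 res 3.2
top D robot xy [ 480.3 -258. ] yaw 2.025 res 9.2
scene P1 err [ 0.5 -0.2] yaw 0.007 res 7.5
scene P2 err [1.  0.3] yaw 0.0 res 8.9
scene P3 err [ 0.1 -0.3] yaw 0.006 res 8.2
scene C robot xy [ 512.4 -414.8] yaw 2.03 res 3.3
scene D robot xy [ 480.5 -258.7] yaw 2.026 res 10.1
```

View pics/T9.png

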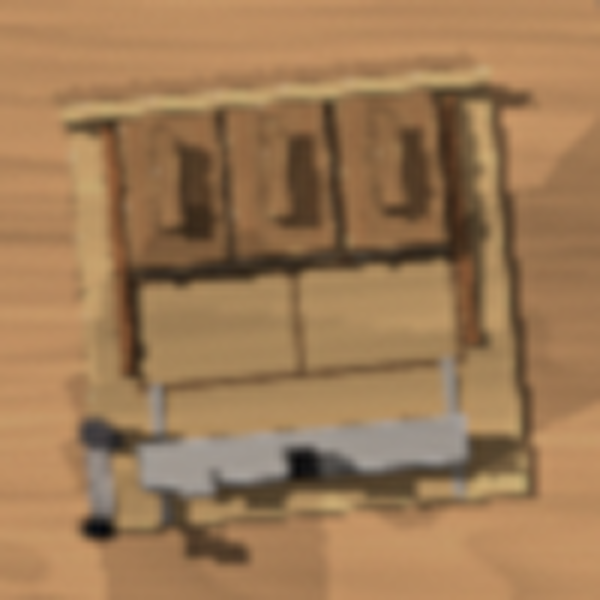

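Emit:
step_arm([
  [0.2,0.07,0,0,0,0.16],
  [0.2,0.07,0,0,0,0.32],
  [0.2,0.07,-1,0,0,0.48],
  [0.2,0.07,-3,0,0,0.628],
  [0.2,0.07,-5,0,0,0.628],
  [0.2,0.07,-7,0,0,0.628],
  [0.2,0.07,-8,0,0,0.628],
  [0.2,0.07,-8,0,0,0.628],
])

```text
t: 44.95
eef_pos: [481.0, -256.4, 62.3]
ee_rot: [[0.9, -0.001, -0.436], [0.436, 0.001, 0.9], [-0.001, -1.0, 0.001]]
wrist_force: [-0.3, -0.3, -1.9]
grip_width: 43.8
```

Emit:
step_arm([
  [-0.06,-0.18,-1.3,0,0,0.005],
  [-0.06,-0.18,-2.6,0,0,0.005],
  [-0.06,-0.18,-3.7,0,0,0.005],
  [-0.06,-0.18,-4.5,0,0,0.005],
  [-0.06,-0.18,-4.95,0,0,0.005],
  [-0.06,-0.18,-4.95,0,0,0.005],
  [-0.06,-0.18,-4.95,0,0,0.005],
  [-0.06,-0.18,-4.95,0,0,0.005],
])

```text
t: 45.95
eef_pos: [480.9, -259.0, 13.6]
ee_rot: [[0.898, 0.001, -0.44], [0.44, -0.0, 0.898], [0.0, -1.0, -0.001]]
wrist_force: [-0.6, -0.0, 0.2]
grip_width: 44.1
```

Emit:
step_arm([
  [0,0,0,0,0,0],
  [0,0,0,0,0,0],
  [0,0,0,0,0,0],
  [0,0,0,0,0,0],
  [0,0,0,0,0,0],
  [0,0,0,0,0,0],
  [0,0,0,0,0,0],
  [0,0,0,0,0,0],
], hand=0.97)

```text
t: 46.95
eef_pos: [480.6, -258.9, 13.3]
ee_rot: [[0.898, -0.0, -0.44], [0.44, 0.0, 0.898], [-0.0, -1.0, 0.0]]
wrist_force: [0.0, -0.5, 0.5]
grip_width: 14.1
```

Emit:
step_arm([
  [0,0,2,0,0,0],
  [0,0,6,0,0,0],
  [0,0,10,0,0,-0.1],
  [1,3,13,0,0,-0.2],
  [3,9,13,0,0,-0.342],
  [5,15,13,0,0,-0.342],
  [7,21,13,0,0,-0.342],
  [7.65,27,13,0,0,-0.342],
])

```text
t: 47.95
eef_pos: [557.9, 13.1, 143.2]
ee_rot: [[0.994, 0.001, -0.114], [0.114, 0.0, 0.994], [0.001, -1.0, -0.0]]
wrist_force: [-0.0, 0.3, -0.6]
grip_width: 13.7
```

Emit:
step_arm([
  [0,6,0,0,0,0],
  [0,12,0,0,0,0],
  [0,17,0,0,0,0],
  [0,19.91,0,0,0,0],
  [0,19.91,-1,0,0,0],
  [0,19.91,-3,0,0,0],
  [0,19.91,-4,0,0,0],
  [0,19.91,-4,0,0,0],
])

```text
t: 48.95
eef_pos: [556.4, 209.1, 102.2]
ee_rot: [[0.994, -0.002, -0.113], [0.113, -0.001, 0.994], [-0.002, -1.0, -0.001]]
wrist_force: [0.3, 0.4, -1.3]
grip_width: 13.9
```

Emit:
step_arm([
  [0.03,0.02,-1.5,0,0,0],
  [0.03,0.02,-3,0,0,0],
  [0.03,0.02,-4.5,0,0,0],
  [0.03,0.02,-6,0,0,0],
  [0.03,0.02,-7,0,0,0],
  [0.03,0.02,-7.4,0,0,0],
  [0.03,0.02,-7.4,0,0,0],
  [0.03,0.02,-7.4,0,0,0],
])

```text
t: 49.95
eef_pos: [557.8, 210.6, 29.7]
ee_rot: [[0.994, 0.001, -0.114], [0.114, 0.0, 0.994], [0.001, -1.0, 0.0]]
wrist_force: [-1.0, 0.2, -1.6]
grip_width: 13.6
```

Emit:
step_arm([
  [0,0,-0.05,0,0,0],
  [0,0,-0.05,0,0,0],
  [0,0,0,0,0,0],
  [0,0,0,0,0,0],
  [0,0,3,0,0,0],
  [0,0,7,0,0,0],
  [0,0,11,0,0,0],
  [0,-4,11.5,0,0,0],
], hand=0.5)

```text
t: 50.95
eef_pos: [559.8, 172.3, 147.7]
ee_rot: [[0.993, 0.006, -0.117], [0.117, 0.002, 0.993], [0.007, -1.0, 0.001]]
wrist_force: [0.0, -0.1, -0.3]
grip_width: 43.9
```

Emit:
step_arm([
  [0,-6,0,0,0,0.05],
  [0,-12,0,0,0,0.1],
  [-1,-18,0,0,0,0.15],
  [-2,-24,0,0,0,0.2],
  [-3,-30,0,0,0,0.25],
  [-4,-36,0,0,0,0.3],
  [-4.5,-42,0,0,0,0.354],
  [-4.5,-48,0,0,0,0.354],
])

```text
t: 51.95
eef_pos: [511.8, -311.5, 144.5]
ee_rot: [[0.892, 0.0, -0.451], [0.451, 0.0, 0.892], [0.0, -1.0, -0.0]]
wrist_force: [1.2, 0.5, -0.4]
grip_width: 43.6
```

```bash
python3 now.py 10 P1,P2,P3,P4 C
```

```text
[ 511.8 -311.5  144.5] 43.56349171284925
top P1 err [-0.  -0.4] yaw 0.002 res 6.9
top P2 err [0.8 1.1] yaw 0.005 res 7.5
top P3 err [-0.2  0.2] yaw 0.002 res 5.8
top P4 err [0.5 0.3] yaw 0.003 res 5.0
top C robot xy [ 515. -412.] yaw 2.092 res 9.4
scene P1 err [ 0.7 -0.5] yaw 0.002 res 8.0
scene P2 err [1. 1.] yaw -0.002 res 9.0
scene P3 err [-0.  -0.6] yaw -0.009 res 8.2
scene P4 err [0.3 0. ] yaw 0.01 res 5.2
scene C robot xy [ 512.3 -415. ] yaw 2.031 res 4.7
```

View pics/T10.png

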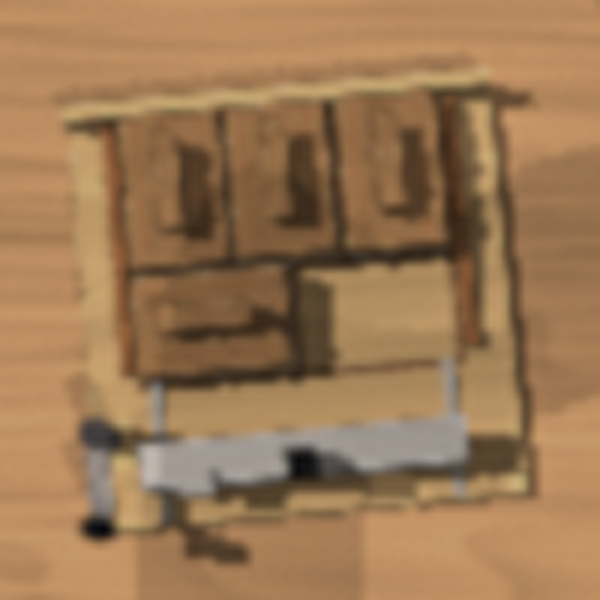

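Emit:
step_arm([
  [0,-5,0,0,0,0],
  [0,-10,-1,0,0,0],
  [0,-10.3,-3,0,0,0],
  [0,-10.3,-5,0,0,0],
  [0,-10.3,-7,0,0,0],
  [0,-10.3,-8,0,0,0],
  [0,-10.3,-8,0,0,0],
  [0,-10.3,-8,0,0,0],
])

```text
t: 53.05
eef_pos: [513.0, -412.6, 64.9]
ee_rot: [[0.892, 0.001, -0.451], [0.451, -0.001, 0.892], [0.0, -1.0, -0.001]]
wrist_force: [-0.0, -0.6, -0.1]
grip_width: 43.5
```

Emit:
step_arm([
  [-0.05,-0.12,-1.3,0,0,-0.004],
  [-0.05,-0.12,-2.6,0,0,-0.004],
  [-0.05,-0.12,-3.9,0,0,-0.004],
  [-0.05,-0.12,-4.7,0,0,-0.004],
  [-0.05,-0.12,-5.15,0,0,-0.004],
  [-0.05,-0.12,-5.15,0,0,-0.004],
  [-0.05,-0.12,-5.15,0,0,-0.004],
  [-0.05,-0.12,-5.15,0,0,-0.004],
])

```text
t: 54.05
eef_pos: [512.2, -414.0, 13.3]
ee_rot: [[0.894, 0.001, -0.448], [0.448, -0.0, 0.894], [0.0, -1.0, -0.001]]
wrist_force: [-0.3, -0.2, -0.4]
grip_width: 43.9
```

Emit:
step_arm([
  [0,0,0,0,0,0],
  [0,0,0,0,0,0],
  [0,0,0,0,0,0],
  [0,0,0,0,0,0],
  [0,0,0,0,0,0],
  [0,0,0,0,0,0],
  [0,0,0,0,0,0],
  [0,0,0,0,0,0],
], hand=0.97)

```text
t: 55.05
eef_pos: [511.9, -413.7, 12.7]
ee_rot: [[0.894, -0.0, -0.448], [0.448, 0.0, 0.894], [0.0, -1.0, 0.0]]
wrist_force: [1.0, 1.2, -1.4]
grip_width: 13.5
```

Emit:
step_arm([
  [0,0,2,0,0,0],
  [0,0,6,0,0,0],
  [0,0,10,0,0,-0.1],
  [1,4,13,0,0,-0.2],
  [2,10,13,0,0,-0.35],
  [3,16,13,0,0,-0.35],
  [4,22,13,0,0,-0.35],
  [5,28,13,0,0,-0.35],
])

```text
t: 56.05
eef_pos: [562.1, -132.1, 144.2]
ee_rot: [[0.994, 0.001, -0.113], [0.113, -0.0, 0.994], [0.001, -1.0, -0.001]]
wrist_force: [1.2, -0.3, -2.7]
grip_width: 14.4
```

Emit:
step_arm([
  [0.3,6,0,0,0,0],
  [0.65,12,0,0,0,0],
  [0.65,18,0,0,0,0],
  [0.65,24,0,0,0,0],
  [0.65,24.59,0,0,0,0],
  [0.65,24.59,-2,0,0,0],
  [0.65,24.59,-4,0,0,0],
  [0.65,24.59,-4,0,0,0],
])

```text
t: 57.05
eef_pos: [567.2, 111.0, 102.2]
ee_rot: [[0.994, -0.003, -0.113], [0.113, -0.001, 0.994], [-0.003, -1.0, -0.0]]
wrist_force: [-0.4, 0.5, -2.7]
grip_width: 13.6
```

Emit:
step_arm([
  [0.03,0,-1.5,0,0,0],
  [0.03,0,-3,0,0,0],
  [0.03,0,-4.5,0,0,0],
  [0.03,0,-6,0,0,0],
  [0.03,0,-7,0,0,0],
  [0.03,0,-7.4,0,0,0],
  [0.03,0,-7.5,0,0,0],
  [0.03,0,-7.5,0,0,0],
])

```text
t: 58.05
eef_pos: [569.1, 112.2, 28.1]
ee_rot: [[0.993, 0.001, -0.114], [0.114, 0.0, 0.993], [0.001, -1.0, -0.0]]
wrist_force: [0.8, 0.2, -2.0]
grip_width: 14.0
```

Emit:
step_arm([
  [0,0,-0.05,0,0,0],
  [0,0,-0.05,0,0,0],
  [0,0,0,0,0,0],
  [0,0,0,0,0,0],
  [0,0,3,0,0,0],
  [0,0,7,0,0,0],
  [0,0,11,0,0,0],
  [0,-4,11.5,0,0,0],
], hand=0.5)

```text
t: 59.05
eef_pos: [571.1, 73.5, 146.1]
ee_rot: [[0.993, 0.006, -0.117], [0.117, 0.001, 0.993], [0.006, -1.0, 0.0]]
wrist_force: [0.3, -1.5, -0.5]
grip_width: 43.6
```

Emit:
step_arm([
  [-2,-4,0,0,0,0],
  [-5,-8,0,0,0,0],
  [-9,-11,0,0,0,0],
  [-12,-13,0,0,0,0],
  [-12,-13,0,0,0,0],
  [-12,-13,0,0,0,0],
  [-12,-13,0,0,0,0],
  [-12,-13,0,0,0,0],
])

```text
t: 60.05
eef_pos: [449.4, -57.4, 142.7]
ee_rot: [[0.993, 0.0, -0.115], [0.115, -0.0, 0.993], [0.0, -1.0, -0.0]]
wrist_force: [-0.3, -0.3, -1.3]
grip_width: 44.0
```

```bash
python3 now.py 11 P1,P2,P3,P4,P5
```

```text
[449.4 -57.4 142.7] 44.01339683072519
top P1 err [-0.1 -0.4] yaw -0.001 res 6.9
top P2 err [0.8 1. ] yaw 0.002 res 8.1
top P3 err [-0.3  0.2] yaw -0.002 res 6.8
top P4 err [0.5 0.3] yaw 0.004 res 5.8
top P5 err [0.8 0. ] yaw 0.006 res 5.7
scene P1 err [ 0.4 -0.4] yaw 0.002 res 8.0
scene P2 err [1.2 1. ] yaw 0.009 res 9.1
scene P3 err [ 0.2 -0.3] yaw 0.009 res 8.5
scene P4 err [0.1 0.1] yaw -0.002 res 6.1
scene P5 err [-0.4 -0.9] yaw 0.005 res 5.5
```

View pics/T11.png

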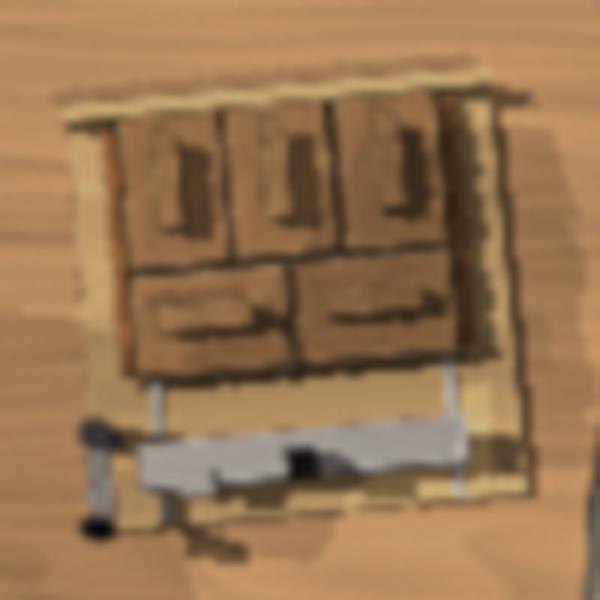

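View pics/S11.png

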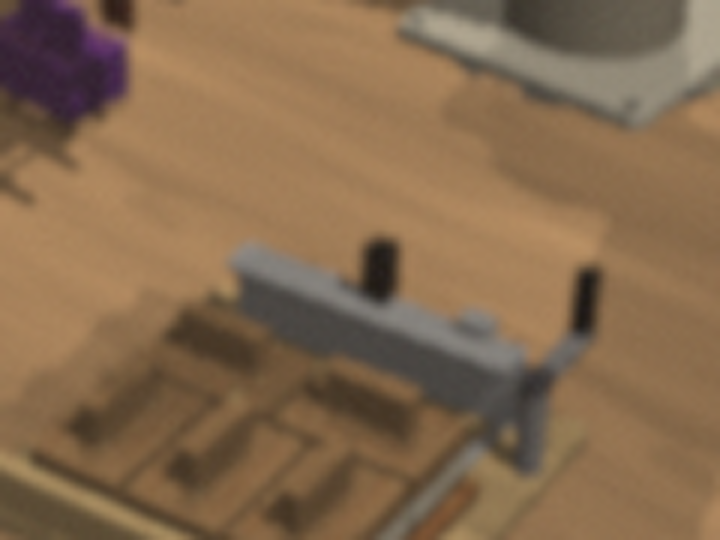

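Emit:
step_arm([
  [0.5,5,0,0,0,0],
  [1,10,0,0,0,0],
  [2,15,0,0,0,0],
  [2.34,20,0,0,0,0],
  [2.34,20.76,-1,0,0,0],
  [2.34,20.76,-3,0,0,0],
  [2.34,20.76,-4,0,0,0],
  [2.34,20.76,-4,0,0,0],
])

```text
t: 61.15
eef_pos: [471.4, 148.9, 102.0]
ee_rot: [[0.994, -0.002, -0.113], [0.113, -0.001, 0.994], [-0.002, -1.0, -0.0]]
wrist_force: [-0.0, 0.5, 0.7]
grip_width: 43.9
```

Emit:
step_arm([
  [0,0,-1.5,0,0,0],
  [0,0,-3,0,0,0],
  [0,0,-4.5,0,0,0],
  [0,0,-5.6,0,0,0],
  [0,0,-5.6,0,0,0],
  [0,0,-5.6,0,0,0],
  [0,0,-5.6,0,0,0],
  [0,0,-5.6,0,0,0],
])

```text
t: 62.15
eef_pos: [472.4, 149.8, 47.2]
ee_rot: [[0.994, 0.001, -0.114], [0.114, 0.0, 0.994], [0.001, -1.0, 0.0]]
wrist_force: [-0.3, 0.9, 0.8]
grip_width: 43.7
```

Emit:
step_arm([
  [0,0,0,0,0,0],
  [0,0,0,0,0,0],
  [0,0,0,0,0,0],
  [0,0,0,0,0,0],
  [0,0,0,0,0,0],
  [0,0,0,0,0,0],
  [0,0,0,0,0,0],
  [0,0,0,0,0,0],
], hand=0.95, grip_force=20)

```text
t: 63.15
eef_pos: [472.6, 149.8, 46.9]
ee_rot: [[0.994, 0.001, -0.114], [0.114, 0.0, 0.994], [0.001, -1.0, 0.0]]
wrist_force: [5.4, -0.9, -3.4]
grip_width: 17.5
```

Emit:
step_arm([
  [1,0.11,0,0,0,0],
  [2,0.23,0,0,0,0],
  [3,0.34,0,0,0,0],
  [4,0.46,0,0,0,0],
  [4.6,0.53,0,0,0,0],
  [4.9,0.56,0,0,0,0],
  [5.1,0.58,0,0,0,0],
  [5.1,0.58,0,0,0,0],
])

```text
t: 64.15
eef_pos: [522.2, 155.4, 46.8]
ee_rot: [[0.994, -0.002, -0.114], [0.114, -0.0, 0.994], [-0.002, -1.0, -0.0]]
wrist_force: [-6.1, -0.4, 9.2]
grip_width: 18.0
```

Emit:
step_arm([
  [0.1,0.01,0,0,0,0],
  [0.2,0.02,0,0,0,0],
  [0.3,0.03,0,0,0,0],
  [0.35,0.04,0,0,0,0],
  [0.35,0.04,0,0,0,0],
  [0.35,0.04,0,0,0,0],
  [0.35,0.04,0,0,0,0],
  [0.35,0.04,0,0,0,0],
])

```text
t: 65.15
eef_pos: [521.9, 155.3, 46.7]
ee_rot: [[0.993, -0.009, -0.114], [0.114, -0.002, 0.994], [-0.009, -1.0, -0.0]]
wrist_force: [-16.4, -0.0, 20.1]
grip_width: 18.1
```

Emit:
step_arm([
  [-0.3,-0.03,0,0,0,0],
  [-0.3,-0.03,0,0,0,0],
  [-0.3,-0.03,0,0,0,0],
  [-0.3,-0.03,0,0,0,0],
  [-0.3,-0.03,0,0,0,0],
  [-0.3,-0.03,3,0,0,0],
  [-0.3,-0.03,6,0,0,0],
  [-1,-0.1,9,0,0,-0.1],
], hand=0.62)

```text
t: 66.15
eef_pos: [516.9, 154.9, 137.7]
ee_rot: [[1.0, 0.0, -0.012], [0.012, 0.0, 1.0], [0.0, -1.0, 0.0]]
wrist_force: [0.8, -0.2, 0.2]
grip_width: 33.1
```

```bash
python3 now.py 12 P1,P2,P3; python3 - <<'E'
from h import *
B=np.array([573.0,161.7]);a=.1144;R=np.array([[np.cos(a),-np.sin(a)],[np.sin(a),np.cos(a)]])
for f in("4","12"):
    i=dict(np.load(f"/tmp/scene{f}.npz"));W=cloud(i);b=(W[...,:2]-B)@R
    for lo,hi in((72,76),(66,76)):
        m=(W[...,2]>66)&(W[...,2]<76)&(np.abs(b[...,1])<90)&(b[...,0]<-27)&(b[...,0]>-140)
    print(m.sum(),np.percentile(b[...,0][m],[2,50,98]))
    m=(W[...,2]>84)&(W[...,2]<112)&(np.abs(b[...,1])<15)&(b[...,0]<-27)&(b[...,0]>-140);print(b[m].mean(0))
    m=(W[...,2]>90)&(W[...,2]<125)&(b[...,1]>100)&(b[...,0]<-27)&(b[...,0]>-180);print(b[m].mean(0))
E
```

```text
[516.9 154.9 137.7] 33.102899129264465
top P1 err [ 1.4 -0.4] yaw 0.004 res 6.6
top P2 err [2.9 1.3] yaw -0.004 res 9.2
top P3 err [-0.1  0.2] yaw 0.002 res 6.2
scene P1 err [ 0.3 -0.7] yaw 0.011 res 8.2
scene P2 err [1.2 1. ] yaw 0.007 res 9.6
scene P3 err [-0.9 -0.7] yaw 0.012 res 8.9
218 [-59.8453371  -44.82589212 -32.55498057]
[-49.42148409   4.10829503]
[-133.88228924  300.99540398]
174 [-60.78940327 -46.69796485 -29.973116  ]
[-48.15418518   4.17014692]
[-133.99807731  302.22887878]
```

View pics/S12.png

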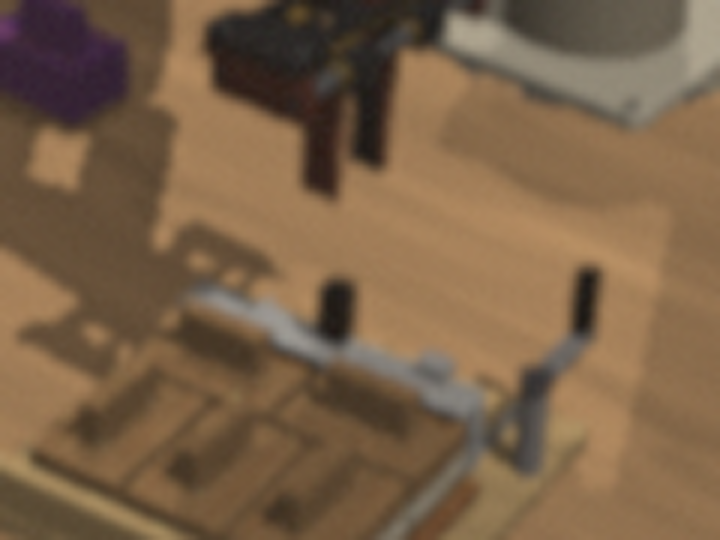

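Emit:
step_arm([
  [-2,2,0,0,0,-0.16],
  [-4,5,0,0,0,-0.32],
  [-6,8,0,0,0,-0.48],
  [-8,10,0,0,0,-0.64],
  [-8.7,11.2,0,0,0,-0.8],
  [-8.7,11.2,0,0,0,-0.96],
  [-8.7,11.2,0,0,0,-1.12],
  [-8.7,11.2,0,0,0,-1.28],
], hand=0.5)

```text
t: 67.25
eef_pos: [429.3, 266.8, 135.8]
ee_rot: [[0.297, -0.001, 0.955], [-0.955, -0.001, 0.297], [0.0, -1.0, -0.001]]
wrist_force: [0.0, -0.1, -0.8]
grip_width: 44.0
```

Emit:
step_arm([
  [0,0,0,0,0,-0.13],
  [0,0,0,0,0,-0.2],
  [0,0,-1,0,0,-0.2],
  [0,0,-2,0,0,-0.2],
  [0,0,-2,0,0,-0.2],
  [0,0,-2,0,0,-0.2],
  [0,0,-2,0,0,-0.2],
  [0,0,-2,0,0,-0.2],
])

```text
t: 68.25
eef_pos: [429.8, 267.0, 117.1]
ee_rot: [[0.105, 0.001, 0.994], [-0.994, 0.0, 0.105], [-0.0, -1.0, 0.001]]
wrist_force: [-0.5, 1.1, -0.8]
grip_width: 43.8
```

```bash
python3 - <<'E'
from h import *
d=get_image("scene");crop(d,"S13",255,355,140,230,6);print(sense()["eef_pos"])
W=cloud(d);m=(W[...,2]>85)&(W[...,2]<128)&(np.abs(W[...,0]-430)<30)&(np.abs(W[...,1]-267)<30);print(np.nanmean(W[m],0))
E
```

```text
[429.76786808 266.98509446 117.00938129]
[434.54022996 269.32229559 107.88811561]
```

View pics/S13.png

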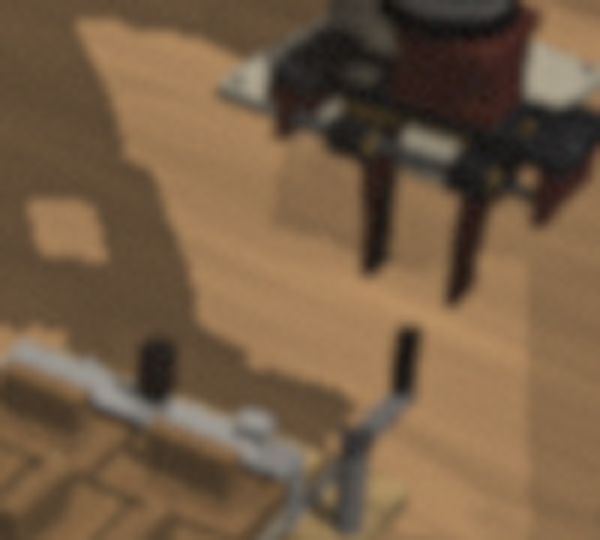

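Fingers straddle the latch post. Down to 55 and grip.

Emit:
step_arm([
  [0,0,-1.5,0,0,0],
  [0,0,-3,0,0,0],
  [0,0,-4.5,0,0,0],
  [0,0,-5.6,0,0,0],
  [0,0,-6.1,0,0,0],
  [0,0,-6.1,0,0,0],
  [0,0,-6.1,0,0,0],
  [0,0,-6.1,0,0,0],
])

```text
t: 69.3
eef_pos: [429.9, 267.1, 56.2]
ee_rot: [[0.105, 0.001, 0.995], [-0.995, 0.0, 0.105], [-0.0, -1.0, 0.001]]
wrist_force: [0.1, -1.3, -1.0]
grip_width: 43.8
```

Emit:
step_arm([
  [0,0,0,0,0,0],
  [0,0,0,0,0,0],
  [0,0,0,0,0,0],
  [0,0,0,0,0,0],
  [0,0,0,0,0,0],
  [0,0,0,0,0,0],
  [0,0,0,0,0,0],
  [0,0,0,0,0,0],
], hand=0.95, grip_force=10)

```text
t: 70.3
eef_pos: [429.6, 266.9, 55.8]
ee_rot: [[0.105, 0.0, 0.995], [-0.995, 0.0, 0.105], [-0.0, -1.0, 0.0]]
wrist_force: [-1.1, 1.2, 1.5]
grip_width: 15.9
```

Emit:
step_arm([
  [0.17,-0.88,0,0,0,0.157],
  [0.47,-1.72,0,0,0,0.311],
  [0.93,-2.52,0,0,0,0.471],
  [1.48,-3.24,0,0,0,0.629],
  [2.14,-3.86,0,0,0,0.786],
  [2.89,-4.37,0,0,0,0.943],
  [3.72,-4.75,0,0,0,1.1],
  [3.72,-4.75,0,0,0,1.1],
])

```text
t: 71.3
eef_pos: [467.3, 219.0, 55.8]
ee_rot: [[0.933, 0.0, 0.36], [-0.36, -0.0, 0.933], [0.0, -1.0, -0.0]]
wrist_force: [1.2, -2.5, 3.3]
grip_width: 15.9
```

Emit:
step_arm([
  [0.86,-0.25,0,0,0,0.157],
  [1.77,-0.36,0,0,0,0.314],
  [2.67,-0.32,0,0,0,0.471],
  [2.9,-0.3,0,0,0,0.48],
  [3.0,-0.28,0,0,0,0.48],
  [3.1,-0.27,0,0,0,0.48],
  [3.1,-0.27,0,0,0,0.48],
  [3.1,-0.27,0,0,0,0.48],
])

```text
t: 72.3
eef_pos: [494.1, 215.6, 55.6]
ee_rot: [[0.994, -0.006, -0.109], [0.109, -0.002, 0.994], [-0.007, -1.0, -0.002]]
wrist_force: [-9.9, -3.5, 11.8]
grip_width: 15.8
```

Emit:
step_arm([
  [0.1,0.01,0,0,0,0],
  [0.2,0.02,0,0,0,0],
  [0.25,0.03,0,0,0,0],
  [0.25,0.03,0,0,0,0],
  [0.25,0.03,0,0,0,0],
  [0.25,0.03,0,0,0,0],
  [0.25,0.03,0,0,0,0],
  [0.25,0.03,0,0,0,0],
])

```text
t: 73.3
eef_pos: [494.0, 215.5, 55.3]
ee_rot: [[0.994, -0.011, -0.109], [0.109, -0.003, 0.994], [-0.011, -1.0, -0.002]]
wrist_force: [-16.9, -3.7, 16.7]
grip_width: 15.9
```

Emit:
step_arm([
  [-0.3,0,0,0,0,0],
  [-0.4,0,0,0,0,0],
  [-0.4,0,0,0,0,0],
  [-0.4,0,0,0,0,0],
  [-0.4,0,0,0,0,0],
  [-0.4,0,3,0,0,0],
  [-0.4,0,7,0,0,0],
  [-0.4,0,10,0,0,0],
], hand=0.5)

```text
t: 74.3
eef_pos: [496.7, 217.1, 157.2]
ee_rot: [[0.994, 0.001, -0.113], [0.113, 0.0, 0.994], [0.001, -1.0, 0.0]]
wrist_force: [-0.4, 0.8, -0.5]
grip_width: 44.4
```

Emit:
step_arm([
  [-1,-6,0,0,0,0],
  [-2,-12,0,0,0,0],
  [-4,-18,0,0,0,0],
  [-6,-24,0,0,0,0],
  [-8,-30,0,0,0,0],
  [-8,-36,0,0,0,0],
  [-8,-40,0,0,0,0],
  [-8,-40,0,0,0,0],
])

```text
t: 75.3
eef_pos: [416.5, -185.5, 155.9]
ee_rot: [[0.994, 0.001, -0.109], [0.109, -0.001, 0.994], [0.001, -1.0, -0.001]]
wrist_force: [-0.1, -0.3, -0.4]
grip_width: 44.1
```

```bash
python3 now.py 14 P1,P2,P3,P4,P5; python3 - <<'E'
from h import *
B=np.array([573.7,161.7]);a=.1144;R=np.array([[np.cos(a),-np.sin(a)],[np.sin(a),np.cos(a)]])
for n in("top","scene"):
  for f in("0","14"):
    i=dict(np.load(f"/tmp/{n}{f}.npz"));W=cloud(i);b=(W[...,:2]-B)@R
    for k,m in (("barpost",(W[...,2]>84)&(W[...,2]<113)&(np.abs(b[...,1])<15)&(b[...,0]<-27)&(b[...,0]>-140)),("latchpost",(W[...,2]>95)&(W[...,2]<130)&(b[...,1]>40)&(b[...,1]<100)&(b[...,0]<-27)&(b[...,0]>-140))):
        print(n,f,k,m.sum(),b[m].mean(0).round(1))
E
```

```text
[ 416.5 -185.5  155.9] 44.07114905268411
top P1 err [-0.2 -0.4] yaw 0.001 res 6.8
top P2 err [0.8 1.1] yaw 0.004 res 8.0
top P3 err [-0.2  0.2] yaw 0.001 res 6.6
top P4 err [0.5 0.3] yaw 0.001 res 7.6
top P5 err [0.8 0.1] yaw 0.004 res 7.1
scene P1 err [-0.3 -0.8] yaw 0.003 res 8.0
scene P2 err [0.9 0.7] yaw -0.006 res 9.2
scene P3 err [-0.6 -0.5] yaw 0.017 res 8.6
scene P4 err [ 0.1 -0.2] yaw 0.006 res 7.7
scene P5 err [ 0.2 -0.8] yaw 0.012 res 7.2
top 0 barpost 26 [-54.3  -1.1]
top 0 latchpost 20 [-73.5  61.9]
top 14 barpost 26 [-52.6  -1.3]
top 14 latchpost 20 [-73.4  62. ]
scene 0 barpost 56 [-51.    3.8]
scene 0 latchpost 45 [-70.2  66.8]
scene 14 barpost 55 [-49.3   3.5]
scene 14 latchpost 45 [-70.8  66.6]
```

View pics/T14.png

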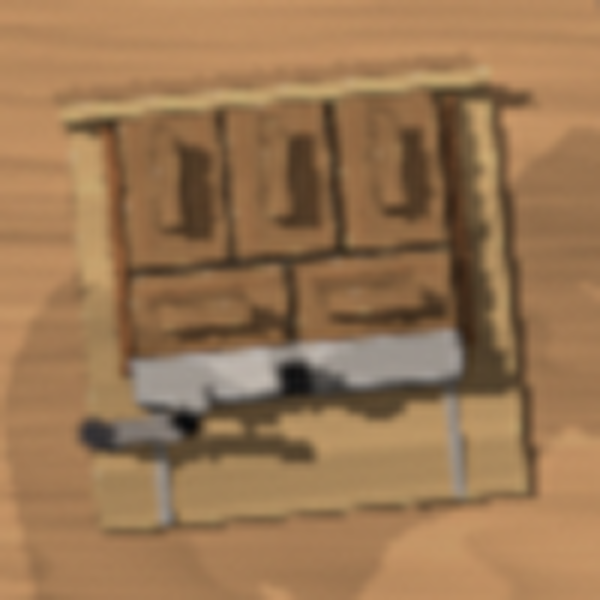

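View pics/Fscene14.png

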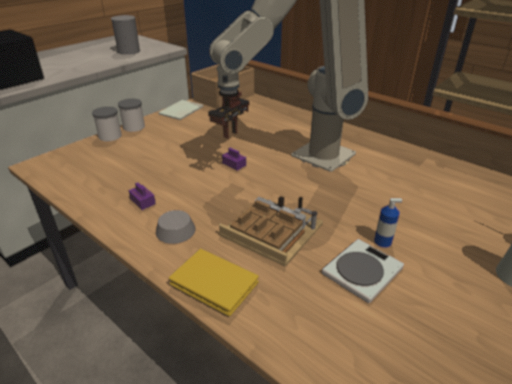

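```bash
python3 -c "
from rig import *
print(sense()['t'],sense()['wrist_force']);print(sign_off())"
```

```text
75.4 [-0.49431104  0.36215929 -0.17344169]
the job is handed in; nothing more can be done
None
```

The carrier board is ready and the job was handed in at 75.4 s of the 210 s allowed. All five cartons are upright in their places. I swung the latch clear, drew the bar back to its stop, filled the row of three and then the row of two, and pushed the bar home. Last, I swung the latch back to its locked stop.

**Last checks**
- **Cartons:** depth fits from both cameras put every carton within about 1.4 mm of its place centre, where the clearance is 3 mm each way. Yaw errors were at most 0.006 rad from the top camera and 0.017 rad from the scene camera.
- **Bar and latch:** extra pushing at the end gave no further travel on either one. The latch post is back where it was at the start, within about 0.6 mm.
- **Bystanders:** the arm was never near the scale, bowl or spray can, and the purple look-alikes were not touched. I checked these by eye in the pictures but did not measure them again.

**What disagreed**
- The reported tool height was about 36.5 mm below the real fingertips. The first close on the latch post missed because of it. I then calibrated by lightly touching the post top.
- The carton first measured at about (463, −116) mm had moved about 3 cm before I reached it. I measured it again and picked it up there.
- The bar now reads about 1.7 mm further forward than at the start, in both cameras. It sits against its home stop, so it was probably not quite home when I began.
- The two cameras differ by a few millimetres in absolute position, so I measured each placing relative to the board.

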